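Find the grinding jar that still has its ball

ROBOT

A 6-joint arm with a two-finger parallel gripper is mounted at the origin on a cart in front of the work surface, level with it; the furniture and walls round the work are solid. World frame = base frame: x ahead of the robot, y to its left, z up, the work surface at z = 0. Lengths are in mm, angles in rad, forces in N, time in s.
With the tool pointing down it reaches from about 275 to 1000 mm from the base axis. Payload 8.4 kg.
Tool frame: the origin (TCP) lies midway between the tips of the shut fingers; the grasp point (between the pads) lies 19 mm behind it; z points along the fingers, y is the line along which they close (so a half turn about z gives the same grasp; the last joint's range is limited). The gripper opens to 85 mm and grips with 20 to 120 N. Pads are 22 mm wide; open, the fingers measure 114 mm over their backs; the gripper's body (76 mm by 85 mm) begins 54 mm behind the grasp point. The pads swing forward as they close: fully open they stand 13 mm farther back than shut.
Start: joints at [1.206, 0.353, 1.633, -0, 1.155, -0.002], TCP at [221.807, 584.32, 231.281] pointing down, gripper open.
Joint ranges: [-2.63, 2.63], [-0.92, 2.1], [0.06, 2.66], [-1.3, 4.44], [0, 2.69], [-3.02, 3.02]. Speed limits (rad/s): [2.22, 2.22, 2.79, 3.14, 3.14, 3.14].

INTERFACE

Orientations are given as [roll, pitch, yaw] about the fixed x, y, z axes, in that order (R = Rz(yaw) Ry(pitch) Rx(roll)).
In Python, from rig import monitor, imaging, r gives the robot as it stands.
- The arm moves only by the tool drive_tool, never from a script. Its argument "plan" is a list of rows, each an object of numbers: "x", "y", "z": the shift along the tool's x, y, z in units of 50 mm (1.0 is 50 mm); "ax", "ay", "az": the turn, a rotation vector about the tool's x, y, z in units of 6 degrees (1.0 is 6 degrees); "hand": the finger opening in mm, from 0 to 85.4. In form: [{"x": .., "y": .., "z": .., "ax": .., "ay": .., "az": .., "hand": ..}, ...]. A call has 1 to 8 rows; each row is the pose to reach, as a shift and turn from the pose commanded when the call began, along the tool's axes at that moment; what a row does not reach only later rows make up. A row lasts 1/10 s, in which the tool goes at most 50 mm and 8.59 degrees, less where a joint would pass 70% of its speed; a pose out of reach is approached as far as the arm can. A call with a gripper value outside its range is refused whole. The fingers move at their own pace and stop on an object; "grip_force" is the grip in N (left out, the last holds). Time passes only in rows, so rows that repeat a pose let the fingers close. It gives the time, the measured TCP pose, the force, the opening and the grip force at its end, in the units of the state.
- monitor.sense(): the state, without advancing time (a new reading comes with each control period).
- imaging.grab_frame(name): name is "side" or "top"; returns the picture (420x560x3 uint8, red, green, blue); there is no depth.
- imaging.camera_info(name): a dict with "mtx" (3x3 intrinsics, pixels), "R" (3x3) and "t" (3): a world point X has camera coordinates R X + t. Camera axes: x right, y down, z forward; pixel columns grow to the right and rows downward; lengths in mm; the calibration is good to about 2 mm. A picture is of the moment at which its call begins. camera_info takes no time and is no camera call.
- r.sign_off(): hands the job in; it is judged then, once.
The state is a dict: "clock": time; "qpos": joint angles; "qvel": joint speeds; "joint_efforts": joint torques, N m; "eef_pos": TCP position; "tcp_rot": TCP orientation; "contact_force": force on the tool from outside, world axes, zero at the start; "wrist_torque": the same for the moment, N m; "opening": opening from 0.0 (shut) to 1.0 (fully open); "grasp_force": force on a finger pad.
Only numpy, scipy, OpenCV 4.12 (cv2) and the standard library are available. Lean on these libraries where they do the work, as an engineer would, in place of code of your own. Each camera call takes 0.05 s, during which the arm holds its last target. There are 200 camera calls.

TASK

One of the three sealed grinding jars in the upper drawer of the small bench cabinet still has its grinding ball inside. Pull that drawer out to its stop and leave it out, lift the jars one at a time and shake or rock them to find the one that rattles, laying each silent one back fully down in a cradle of the drawer. Finish while holding the jar that rattles: keep it in the gripper, level and still, about a hand's length above the middle of the white tray where it will be opened, and do not let it go; leave the tray and everything else on the bench where it is.

Things in the scene. Friction and masses are not known exactly. Their poses are not given: they have to be found in the camera images.
- drawer_handle (a point): centre of the upper drawer's bar handle: a level steel bar 120 mm long, about 10 mm thick, 35 mm in front of the blue drawer face, 28 mm below the cabinet's top. White bench-top cabinet 150 deep, 320 wide, 150 mm high, fixed, with two blue drawers facing the robot. Axes: x into the cabinet (the drawer pulls out along -x), y along the bar, z up
- upper_drawer (a joint): how far the upper drawer is pulled out, m: 0 shut, 0.135 at its stop; it slides with 1 to 2 N of friction and stays where it is left
- cradle_middle (a point): where the centre of the middle jar lies in the upper drawer, 25 mm above the cradle's seat; moves with the drawer, axes as the handle's. Two dark foam bars across the drawer carry the jars' ends in cut-outs 56 mm wide, 20 mm deep, with 60 mm open between the bars; the other two places lie 88 mm either side along y. The drawer front, 12 mm thick, rises 53 mm above this point
- jar_a: sealed opaque steel grinding jar lying level, a cylinder 50 mm across and 112 mm long with a knurled green screw cap at one end; origin at its centre, x along its axis. Starts in a cradle, pointing into the cabinet. The jars look alike, weigh 0.2 to 0.5 kg empty, by chance, and fit any cradle; any may have the ball: 30 mm, 0.21 kg, free to roll 70 mm from end to end
- jar_b: another of the three grinding jars, the same as jar_a in every respect (50 mm across, 112 mm long, origin at its centre, x along its axis)
- jar_c: another of the three grinding jars, the same as jar_a in every respect (50 mm across, 112 mm long, origin at its centre, x along its axis)
- jar_a_bore: the hollow inside of jar_a, 41 mm across and 100 mm long, part of the jar; same origin and axes as the jar (it says nothing about where the ball is)
- jar_b_bore: the hollow inside of jar_b, 41 mm across and 100 mm long, part of the jar; same origin and axes as the jar (it says nothing about where the ball is)
- jar_c_bore: the hollow inside of jar_c, 41 mm across and 100 mm long, part of the jar; same origin and axes as the jar (it says nothing about where the ball is)
- tray_middle (a point): middle of the floor of the white tray (255 x 345 mm, rim 46 mm high) that stands on the bench at the robot's right, its long side away from the robot; z up
- tray_a: the white tray itself; origin at the centre of its underside
- timer: white bench timer, 66 x 66 x 20 mm, left of the cabinet, near the robot; a bystander, origin at the centre of its underside
- marker_red: red marker lying, 133 mm long; a bystander, origin at the centre of its underside
- marker_blue: blue marker lying, 133 mm long; a bystander, origin at the centre of its underside
- tube_50_d: tube with a green cap lying, 114 mm long, 33 mm thick; a bystander, origin at the centre of its underside
- forceps_b: steel forceps lying in the tray, 130 mm long, 10 mm high; a bystander, origin at the centre of its underside
- petri_1: petri dish lying in the far half of the tray, 90 mm across, 14 mm high; a bystander, origin at the centre of its underside

How it is judged (in metres and radians):
On the way, in this order (a step that is already met when the one before it is completed fails the run):
1. the upper drawer is pulled out to its stop (value of joint upper_drawer above 0.128 m), for 0.2 s.
2. the jar with the ball, lifted clear in the gripper, is shaken or rocked until the ball knocks or runs against an end inside (((z of jar_a in the frame of cradle_middle above 0.03 m and contact force between jar_a and the fingers above 1 N and (contact force between any of jar_a_inner_foot, jar_a_inner_cap and anything else above 0.4 N or contact force between jar_a_bore and anything else above 4 N)) or (z of jar_b in the frame of cradle_middle above 0.03 m and contact force between jar_b and the fingers above 1 N and (contact force between any of jar_b_inner_foot, jar_b_inner_cap and anything else above 0.4 N or contact force between jar_b_bore and anything else above 4 N)) or (z of jar_c in the frame of cradle_middle above 0.03 m and contact force between jar_c and the fingers above 1 N and (contact force between any of jar_c_inner_foot, jar_c_inner_cap and anything else above 0.4 N or contact force between jar_c_bore and anything else above 4 N)))).
At the end, for the whole second after the job is handed in: The jar with the ball is in the fingers, still, level within 0.25 rad, its centre 100 to 400 mm up and within 70 mm of over the tray's middle; the other two lie fully down in the cradles (7 mm in height, 12 mm along, 0.12 rad); the upper drawer is out by at least 110 mm (value of joint upper_drawer above 0.11 m and ((contact force between jar_a_bore and anything else above 0.3 N and contact force between jar_a and the fingers above 1 N and horizontal distance between jar_a and tray_middle below 0.07 m and height (world z) of jar_a between 0.1 and 0.4 m and angle between jar_a's own x axis and vertical between 1.32 and 1.82 rad and linear speed of jar_a below 0.04 m/s and z of jar_b in the frame of cradle_middle between -0.007 and 0.007 m and x of jar_b in the frame of cradle_middle between -0.012 and 0.012 m and angle between the x axis of each of jar_b, jar_c and the x axis of cradle_middle, either way round below 0.12 rad and linear speed of each of jar_b, jar_c below 0.03 m/s and z of jar_c in the frame of cradle_middle between -0.007 and 0.007 m and x of jar_c in the frame of cradle_middle between -0.012 and 0.012 m) or (contact force between jar_b_bore and anything else above 0.3 N and contact force between jar_b and the fingers above 1 N and horizontal distance between jar_b and tray_middle below 0.07 m and height (world z) of jar_b between 0.1 and 0.4 m and angle between jar_b's own x axis and vertical between 1.32 and 1.82 rad and linear speed of jar_b below 0.04 m/s and z of jar_a in the frame of cradle_middle between -0.007 and 0.007 m and x of jar_a in the frame of cradle_middle between -0.012 and 0.012 m and angle between the x axis of each of jar_a, jar_c and the x axis of cradle_middle, either way round below 0.12 rad and linear speed of each of jar_a, jar_c below 0.03 m/s and z of jar_c in the frame of cradle_middle between -0.007 and 0.007 m and x of jar_c in the frame of cradle_middle between -0.012 and 0.012 m) or (contact force between jar_c_bore and anything else above 0.3 N and contact force between jar_c and the fingers above 1 N and horizontal distance between jar_c and tray_middle below 0.07 m and height (world z) of jar_c between 0.1 and 0.4 m and angle between jar_c's own x axis and vertical between 1.32 and 1.82 rad and linear speed of jar_c below 0.04 m/s and z of jar_a in the frame of cradle_middle between -0.007 and 0.007 m and x of jar_a in the frame of cradle_middle between -0.012 and 0.012 m and angle between the x axis of each of jar_a, jar_b and the x axis of cradle_middle, either way round below 0.12 rad and linear speed of each of jar_a, jar_b below 0.03 m/s and z of jar_b in the frame of cradle_middle between -0.007 and 0.007 m and x of jar_b in the frame of cradle_middle between -0.012 and 0.012 m))); the arm keeps its last pose, push and grip.
It fails at once if the tray, or the forceps or dish in it, is displaced by more than 30 mm (distance of any of tray_a, forceps_b, petri_1 from where it was at the start of the episode above 0.03 m).
It fails at once if the timer, a marker or the tube is displaced by more than 30 mm (distance of any of timer, marker_red, marker_blue, tube_50_d from where it was at the start of the episode above 0.03 m).
It also fails if it takes over 72 s, if anything falls off the work surface, if the arm or the gripper's body presses on something with over 40 N, if the wrist force passes 120 N, or if a joint passes its speed limit or range.

## Working session

There is one attempt and no reset: what is moved stays moved. The work goes in short steps, Python scripts to look and compute and a tool call to move; the robot and the scene stay as the last step left them, time stands still between calls to the robot, and variables do not carry over. Pictures are saved under pics/ and viewed, at most 10 in all, crops included, and the job is handed in when it is done.

Besides the shell and the picture viewer there is one more tool, called after "Emit:" as name(argument=value, ...), one argument or row to a line, values as JSON. drive_tool: Moves the arm, as the interface text tells. Its arguments: {"type":"object","properties":{"plan":{"type":"array","items":{"type":"object","properties":{"x":{"type":"number"},"y":{"type":"number"},"z":{"type":"number"},"ax":{"type":"number"},"ay":{"type":"number"},"az":{"type":"number"},"hand":{"type":"number"}}}},"grip_force":{"type":"number"}},"required":["plan"]}

```bash
mkdir -p pics
cat > h.py <<'E'
from rig import monitor, imaging, r
import numpy as np, cv2
def snap(c,f,crop=None,s=1):
    im=imaging.grab_frame(c)[:,:,::-1]
    if crop: x0,y0,x1,y1=crop; im=im[y0:y1,x0:x1]
    cv2.imwrite('pics/'+f,cv2.resize(im,None,fx=s,fy=s))
def ray(c,u,v,z):
    k=imaging.camera_info(c);M,R,t=[np.array(k[a],float) for a in('mtx','R','t')]
    d=R.T@np.linalg.inv(M)@[u,v,1];o=-R.T@t
    return (o+d*(z-o[2])/d[2]).round(1)
def proj(c,X):
    k=imaging.camera_info(c);M,R,t=[np.array(k[a],float) for a in('mtx','R','t')]
    p=M@(R@np.array(X,float)+t);return (p[:2]/p[2]).round(1)
E
python3 - <<'E'
from h import *
snap('top','t0.png',s=1.4);snap('side','s0.png',s=1.4)
for c in('top','side'):
    k=imaging.camera_info(c);print(c,np.array(k['mtx']).round(0).tolist(),(-np.array(k['R']).T@k['t']).round(0),np.array(k['R']).round(2).tolist())
print(monitor.sense())
E
```

```text
top [[399.0, 0.0, 278.0], [0.0, 399.0, 207.0], [0.0, 0.0, 1.0]] [ 314.    3. 1224.] [[0.0, -1.0, 0.01], [-0.98, -0.01, -0.2], [0.2, -0.01, -0.98]]
side [[510.0, 0.0, 278.0], [0.0, 510.0, 210.0], [0.0, 0.0, 1.0]] [ -227. -1389.  1113.] [[0.88, -0.48, 0.0], [-0.25, -0.47, -0.84], [0.4, 0.74, -0.54]]
{'clock': 0.1, 'qpos': array([ 1.20561015e+00,  3.53615027e-01,  1.63408375e+00,  1.39536938e-05,
        1.15523049e+00, -2.38826908e-03]), 'qvel': array([-0.00074858, -0.0026676 , -0.00228174, -0.0007898 ,  0.00053257,
        0.00185065]), 'joint_efforts': array([-2.33498213e-03, -6.06346750e+01, -3.42821288e+01, -1.41602732e-04,
        4.09649103e-03,  3.36973278e-05]), 'eef_pos': array([221.63387604, 583.89685233, 230.60393692]), 'tcp_rot': array([-3.14025608e+00, -1.59506766e-05,  2.77878909e+00]), 'contact_force': array([ 0.06950119, -0.30691946, -0.11225267]), 'wrist_torque': array([ 0.00418799, -0.04237775, -0.04204099]), 'grasp_force': 0.0, 'opening': 0.9996206866932716}
```

View pics/t0.png

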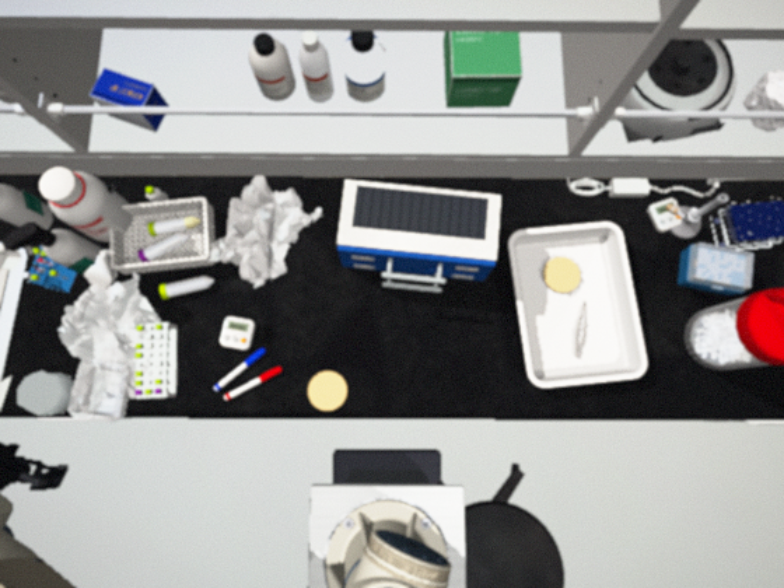

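View pics/s0.png

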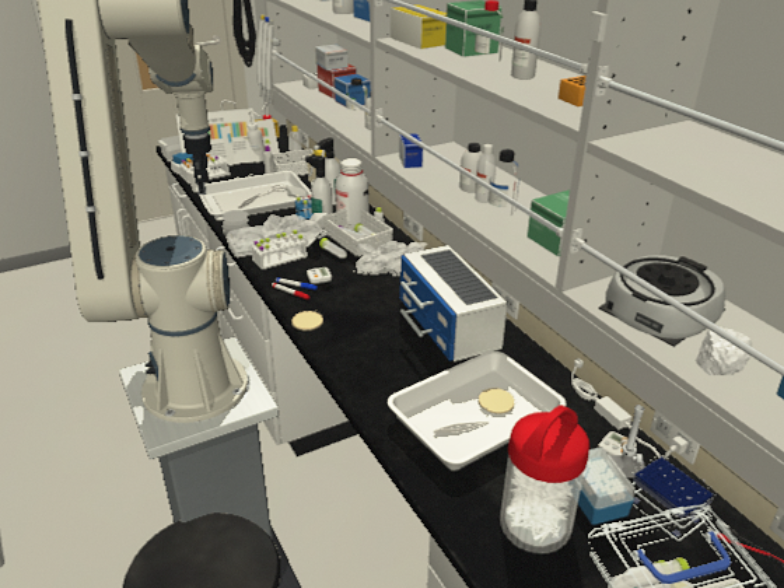

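The top view shows the cabinet top at about (337..502, 182..248), its two bars at about (415, 265 and 287), and the tray centred near (578, 303), all at 1.4x scale. The side view shows the drawers facing the robot and the tray to the right. I'll zoom in on the handle.

Run:
```python
from h import *
a=cv2.resize(imaging.grab_frame('top')[120:215,230:370,::-1],None,fx=5,fy=5,interpolation=2)
cv2.imwrite('pics/c1.png',a)
b=cv2.resize(imaging.grab_frame('side')[170:262,275:370,::-1],None,fx=6,fy=6,interpolation=2)
cv2.imwrite('pics/c2.png',b)
```

```text
(no output)
```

View pics/c1.png

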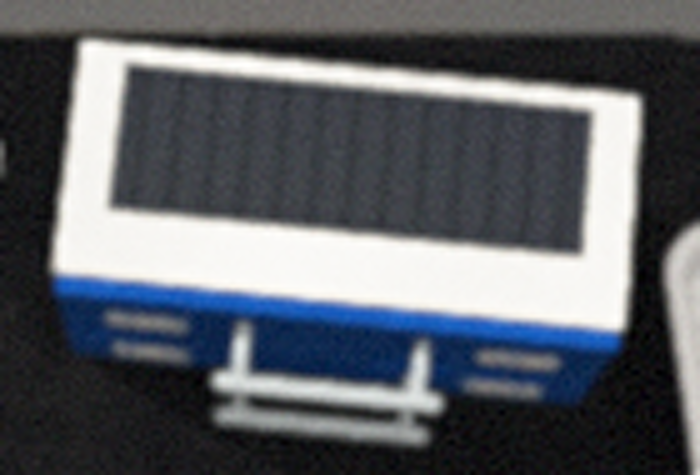

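View pics/c2.png

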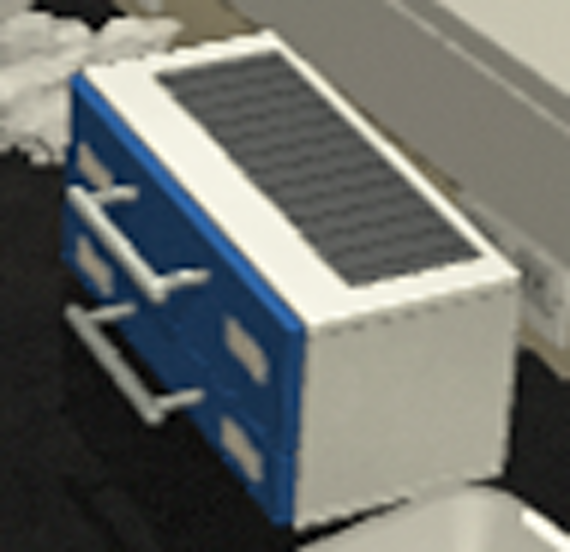

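The top crop shows the upper bar running from (213,382) to (442,405), and the side crop shows it from (72,192) to (158,292). The cabinet top's corners are clear in both.

Run:
```python
from h import *
T=lambda u,v:((u-2)/5+230,(v-2)/5+120)
S=lambda u,v:((u-2.5)/6+275,(v-2.5)/6+170)
def tri(pt,ps):
    A=[];B=[]
    for c,p in(('top',pt),('side',ps)):
        k=imaging.camera_info(c);P=np.array(k['mtx'])@np.c_[k['R'],k['t']]
        for i in(0,1):
            q=p[i]*P[2]-P[i];A.append(q[:3]);B.append(-q[3])
    return np.linalg.lstsq(np.array(A),np.array(B),rcond=None)[0].round(1)
print('barL',tri(T(213,382),S(72,192)),'barR',tri(T(442,405),S(158,292)))
for p in[(213,382),(442,405)]:print(ray('top',*T(*p),122))
for p in[(80,40),(642,95),(625,330),(52,273)]:print('top',ray('top',*T(*p),150))
for p in[(80,68),(270,32),(518,272),(305,330)]:print('side',ray('side',*S(*p),150))
# tray corners outer rim from t0 (1.4x)
q=[(509,232),(622,222),(647,375),(537,388)]
for p in q:print('tray',ray('top',p[0]/1.4,p[1]/1.4,46))
print('petri',ray('top',562/1.4,275/1.4,10),'forc',ray('top',581/1.4,330/1.4,10))
for p in[(388,404),(495,352),(566,404),(456,465)]:print('trayS',ray('side',p[0]/1.4,p[1]/1.4,46))
```

```text
barL [573.   13.7 122.6] barR [ 558.7 -115.2  128.1]
[573.7  13.5 122. ]
[ 561.1 -116.2  122. ]
top [767.9  90.9 150. ]
top [ 736.8 -230.2  150. ]
top [ 598.2 -215.8  150. ]
top [629.1 103.7 150. ]
side [629.4 105.6 150. ]
side [763.4  89.4 150. ]
side [ 734.9 -222.9  150. ]
side [ 593.7 -215.4  150. ]
tray [ 689.3 -266.8   46. ]
tray [ 714.1 -518.3   46. ]
tray [ 378.8 -544.    46. ]
tray [ 350.9 -312.    46. ]
petri [ 601.2 -389.8   10. ] forc [ 477.7 -424.3   10. ]
trayS [ 354.  -318.9   46. ]
trayS [ 678.3 -273.7   46. ]
trayS [ 706.2 -506.7   46. ]
trayS [ 387.6 -546.4   46. ]
```

```bash
cat >> h.py <<'E'
from scipy.spatial.transform import Rotation as Ro
UX=np.array([.9954,-.0962,0]);UY=np.array([.0962,.9954,0])
def to(p,yaw,tilt=0,s=None):
    "units for a move to TCP p, tool down with yaw, then turned tilt deg about tool y"
    s=s or monitor.sense()
    R0=Ro.from_euler('xyz',s['tcp_rot']);R1=Ro.from_euler('xyz',[np.pi,0,yaw])*Ro.from_rotvec([0,np.radians(tilt),0])
    print('shift',(R0.inv().apply(np.array(p)-s['eef_pos'])/50).round(3),'turn',((R0.inv()*R1).as_rotvec(degrees=True)/6).round(3))
def st():
    s=monitor.sense();print({k:np.round(s[k],3).tolist() for k in('clock','eef_pos','tcp_rot','contact_force','wrist_torque','opening','grasp_force','qpos')});return s
E
python3 - <<'E'
from h import *
to([394,266,232],2.127); to([567,-51.5,200],1.475)
E
```

```text
shift [-5.479 -4.725 -0.019] turn [-7.000e-03  2.000e-03  6.224e+00]
shift [-10.967  -9.433   0.625] turn [-6.000e-03  5.000e-03  1.245e+01]
```

Emit:
drive_tool(
  plan=[
    {"x": -0.7,"y": -0.6,"az": 0.78,"hand": 26},
    {"x": -1.4,"y": -1.2,"az": 1.56,"hand": 26},
    {"x": -2.1,"y": -1.8,"az": 2.34,"hand": 26},
    {"x": -2.8,"y": -2.4,"az": 3.12,"hand": 26},
    {"x": -3.5,"y": -3.0,"az": 3.9,"hand": 26},
    {"x": -4.2,"y": -3.6,"az": 4.68,"hand": 26},
    {"x": -4.8,"y": -4.2,"az": 5.46,"hand": 26},
    {"x": -5.48,"y": -4.72,"az": 6.22,"hand": 26},
  ],
)

```text
invalid input
```

Run:
```python
from h import *
st();to([567,-51.5,200],1.475)
```

```text
{'clock': 0.2, 'eef_pos': [221.718, 584.073, 230.863], 'tcp_rot': [-3.141, 0.0, 2.779], 'contact_force': [-0.55, -0.52, 0.208], 'wrist_torque': [0.011, -0.032, -0.027], 'opening': 1.001, 'grasp_force': 0.0, 'qpos': [1.206, 0.353, 1.634, -0.0, 1.155, -0.002]}
shift [-10.967  -9.433   0.625] turn [-6.000e-03  5.000e-03  1.245e+01]
```

Emit:
drive_tool(
  plan=[
    {"x": -0.7,"y": -0.6,"z": 0,"ax": 0,"ay": 0,"az": 0.78,"hand": 26},
    {"x": -1.4,"y": -1.2,"z": 0,"ax": 0,"ay": 0,"az": 1.56,"hand": 26},
    {"x": -2.1,"y": -1.8,"z": 0,"ax": 0,"ay": 0,"az": 2.34,"hand": 26},
    {"x": -2.8,"y": -2.4,"z": 0,"ax": 0,"ay": 0,"az": 3.12,"hand": 26},
    {"x": -3.5,"y": -3.0,"z": 0,"ax": 0,"ay": 0,"az": 3.9,"hand": 26},
    {"x": -4.2,"y": -3.6,"z": 0,"ax": 0,"ay": 0,"az": 4.68,"hand": 26},
    {"x": -4.8,"y": -4.2,"z": 0,"ax": 0,"ay": 0,"az": 5.46,"hand": 26},
    {"x": -5.48,"y": -4.72,"z": 0,"ax": 0,"ay": 0,"az": 6.22,"hand": 26},
  ],
  grip_force=60,
)

```text
clock: 1.0
eef_pos: [394.3, 264.6, 231.3]
tcp_rot: [-3.141, -0.0, 2.124]
contact_force: [0.3, 1.0, 0.5]
opening: 0.307
grasp_force: 0.0
```

Run:
```python
from h import *
st();to([567,-51.5,200],1.475)
```

```text
{'clock': 1.0, 'eef_pos': [394.269, 264.561, 231.302], 'tcp_rot': [-3.141, -0.0, 2.124], 'contact_force': [0.301, 0.977, 0.476], 'wrist_torque': [-0.003, 0.005, -0.027], 'opening': 0.307, 'grasp_force': 0.0, 'qpos': [0.588, 0.117, 1.944, 0.0, 1.081, 0.034]}
shift [-7.193 -0.383  0.626] turn [-2.000e-03  0.000e+00  6.199e+00]
```

Emit:
drive_tool(
  plan=[
    {"x": -0.9,"y": -0.05,"z": 0,"ax": 0,"ay": 0,"az": 0.78,"hand": 26},
    {"x": -1.8,"y": -0.1,"z": 0.1,"ax": 0,"ay": 0,"az": 1.56,"hand": 26},
    {"x": -2.7,"y": -0.15,"z": 0.2,"ax": 0,"ay": 0,"az": 2.34,"hand": 26},
    {"x": -3.6,"y": -0.2,"z": 0.3,"ax": 0,"ay": 0,"az": 3.12,"hand": 26},
    {"x": -4.5,"y": -0.25,"z": 0.4,"ax": 0,"ay": 0,"az": 3.9,"hand": 26},
    {"x": -5.4,"y": -0.3,"z": 0.5,"ax": 0,"ay": 0,"az": 4.68,"hand": 26},
    {"x": -6.3,"y": -0.34,"z": 0.6,"ax": 0,"ay": 0,"az": 5.46,"hand": 26},
    {"x": -7.19,"y": -0.38,"z": 0.62,"ax": 0,"ay": 0,"az": 6.2,"hand": 26},
  ],
)

```text
clock: 1.8
eef_pos: [568.3, -50.7, 199.6]
tcp_rot: [-3.141, -0.0, 1.475]
contact_force: [0.7, 0.5, 0.3]
opening: 0.307
grasp_force: 0.0
```

Run:
```python
from h import *
st();to([567,-51.5,104],1.475)
a=cv2.resize(imaging.grab_frame('side')[140:262,255:375,::-1],None,fx=4.5,fy=4.5,interpolation=2)
b=cv2.resize(imaging.grab_frame('top')[120:242,240:360,::-1],None,fx=2,fy=2,interpolation=2)
cv2.imwrite('pics/c3.png',a)
```

```text
{'clock': 1.8, 'eef_pos': [568.29, -50.716, 199.619], 'tcp_rot': [-3.141, -0.0, 1.475], 'contact_force': [0.657, 0.544, 0.339], 'wrist_torque': [0.041, -0.017, -0.018], 'opening': 0.307, 'grasp_force': 0.0, 'qpos': [-0.092, 0.302, 1.782, 0.0, 1.058, 0.005]}
shift [-0.018 -0.023  1.912] turn [-0.008 -0.001 -0.005]
```

View pics/c3.png

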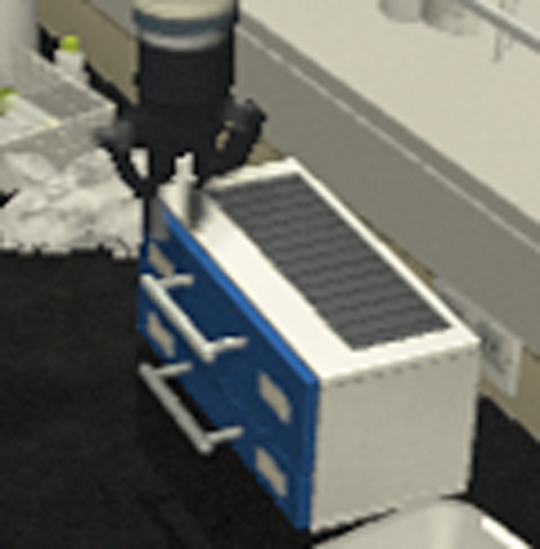

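The fingers hang straight above the upper bar, clear of the cabinet edge. I'm descending now.

Emit:
drive_tool(
  plan=[
    {"x": -0.02,"y": -0.02,"z": 0.5,"ax": 0,"ay": 0,"az": 0,"hand": 26},
    {"x": -0.02,"y": -0.02,"z": 1.0,"ax": 0,"ay": 0,"az": 0,"hand": 26},
    {"x": -0.02,"y": -0.02,"z": 1.3,"ax": 0,"ay": 0,"az": 0,"hand": 26},
    {"x": -0.02,"y": -0.02,"z": 1.6,"ax": 0,"ay": 0,"az": 0,"hand": 26},
    {"x": -0.02,"y": -0.02,"z": 1.8,"ax": 0,"ay": 0,"az": 0,"hand": 26},
    {"x": -0.02,"y": -0.02,"z": 1.9,"ax": 0,"ay": 0,"az": 0,"hand": 26},
  ],
)

```text
clock: 2.5
eef_pos: [566.3, -49.3, 104.5]
tcp_rot: [-3.14, -0.0, 1.479]
contact_force: [-5.6, 0.7, 19.4]
opening: 0.303
grasp_force: 10.4
```

Emit:
drive_tool(
  plan=[
    {"x": 0,"y": 0,"z": 0,"ax": 0,"ay": 0,"az": 0,"hand": 0},
    {"x": 0,"y": 0,"z": 0,"ax": 0,"ay": 0,"az": 0,"hand": 0},
    {"x": 0,"y": 0,"z": 0,"ax": 0,"ay": 0,"az": 0,"hand": 0},
    {"x": 0,"y": 0,"z": 0,"ax": 0,"ay": 0,"az": 0,"hand": 0},
  ],
)

```text
clock: 2.9
eef_pos: [567.1, -49.5, 105.5]
tcp_rot: [3.141, -0.0, 1.478]
contact_force: [2.0, 2.1, -3.0]
opening: 0.103
grasp_force: 58.4
```

Emit:
drive_tool(
  plan=[
    {"x": 0,"y": -0.2,"z": 0,"ax": 0,"ay": 0,"az": 0,"hand": 0},
    {"x": 0,"y": -0.6,"z": 0,"ax": 0,"ay": 0,"az": 0,"hand": 0},
    {"x": 0,"y": -1.1,"z": 0,"ax": 0,"ay": 0,"az": 0,"hand": 0},
    {"x": 0,"y": -1.6,"z": 0,"ax": 0,"ay": 0,"az": 0,"hand": 0},
    {"x": 0,"y": -2.1,"z": 0,"ax": 0,"ay": 0,"az": 0,"hand": 0},
    {"x": 0,"y": -2.4,"z": 0,"ax": 0,"ay": 0,"az": 0,"hand": 0},
    {"x": 0,"y": -2.6,"z": 0,"ax": 0,"ay": 0,"az": 0,"hand": 0},
    {"x": 0,"y": -2.7,"z": 0,"ax": 0,"ay": 0,"az": 0,"hand": 0},
  ],
)

```text
clock: 3.7
eef_pos: [433.0, -36.2, 105.6]
tcp_rot: [3.138, -0.002, 1.477]
contact_force: [18.3, 9.3, -26.9]
opening: 0.103
grasp_force: 58.5
```

Emit:
drive_tool(
  plan=[
    {"x": 0,"y": -0.04,"z": 0,"ax": 0,"ay": 0,"az": 0,"hand": 0},
    {"x": 0,"y": -0.04,"z": 0,"ax": 0,"ay": 0,"az": 0,"hand": 0},
    {"x": 0,"y": -0.04,"z": 0,"ax": 0,"ay": 0,"az": 0,"hand": 0},
  ],
)

```text
clock: 4.0
eef_pos: [433.1, -36.2, 105.6]
tcp_rot: [3.136, -0.002, 1.477]
contact_force: [12.2, 9.8, -18.2]
opening: 0.098
grasp_force: 59.5
```

Emit:
drive_tool(
  plan=[
    {"x": 0,"y": 0.04,"z": 0,"ax": 0,"ay": 0,"az": 0,"hand": 28},
    {"x": 0,"y": 0.04,"z": 0,"ax": 0,"ay": 0,"az": 0,"hand": 28},
    {"x": 0,"y": 0.04,"z": 0,"ax": 0,"ay": 0,"az": 0,"hand": 28},
    {"x": 0,"y": 0.04,"z": -0.3,"ax": 0,"ay": 0,"az": 0,"hand": 28},
    {"x": 0,"y": 0.04,"z": -0.8,"ax": 0,"ay": 0,"az": 0,"hand": 28},
    {"x": 0,"y": 0.04,"z": -1.5,"ax": 0,"ay": 0,"az": 0,"hand": 28},
    {"x": 0,"y": 0.04,"z": -2.3,"ax": 0,"ay": 0,"az": 0,"hand": 28},
    {"x": 0,"y": 0.04,"z": -3,"ax": 0,"ay": 0,"az": 0,"hand": 28},
  ],
)

```text
clock: 4.8
eef_pos: [432.1, -37.4, 257.2]
tcp_rot: [3.141, 0.0, 1.478]
contact_force: [1.1, 0.2, -0.2]
opening: 0.326
grasp_force: 0.0
```

Emit:
drive_tool(
  plan=[
    {"x": 0.8,"y": 0,"z": 0,"ax": 0,"ay": 0,"az": 1.2,"hand": 68},
    {"x": 1.6,"y": 0,"z": 0,"ax": 0,"ay": 0,"az": 2.5,"hand": 68},
    {"x": 2.5,"y": 0,"z": 0,"ax": 0,"ay": 0,"az": 3.8,"hand": 68},
    {"x": 3.4,"y": 0,"z": 0,"ax": 0,"ay": 0,"az": 5.1,"hand": 68},
    {"x": 4.3,"y": 0,"z": 0,"ax": 0,"ay": 0,"az": 6.4,"hand": 68},
    {"x": 5,"y": 0,"z": 0,"ax": 0,"ay": 0,"az": 7.7,"hand": 68},
    {"x": 5,"y": 0,"z": 0,"ax": 0,"ay": 0,"az": 9,"hand": 68},
  ],
)

```text
clock: 5.5
eef_pos: [455.8, 215.5, 255.4]
tcp_rot: [-3.141, -0.001, 0.533]
contact_force: [-0.4, -0.1, -0.5]
opening: 0.796
grasp_force: 0.0
```

Run:
```python
from h import *
st()
a=cv2.resize(imaging.grab_frame('top')[120:235,230:370,::-1],None,fx=5,fy=5,interpolation=2)
cv2.imwrite('pics/c4.png',a)
```

```text
{'clock': 5.5, 'eef_pos': [455.815, 215.481, 255.429], 'tcp_rot': [-3.141, -0.001, 0.533], 'contact_force': [-0.44, -0.128, -0.508], 'wrist_torque': [-0.009, -0.019, -0.037], 'opening': 0.796, 'grasp_force': 0.0, 'qpos': [0.438, 0.139, 1.861, 0.001, 1.141, 1.476]}
```

View pics/c4.png

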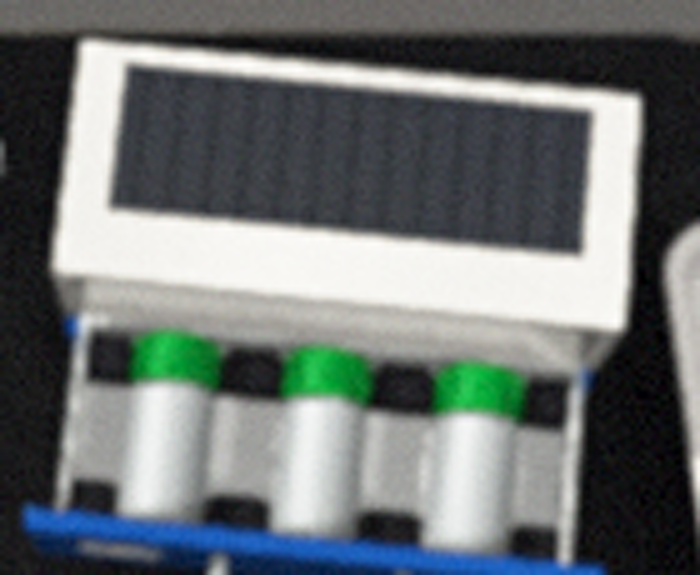

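The open drawer shows all three jars with their caps at the far end, at columns of about 175, 325 and 480. The foam bars' inner edges are at rows ~395 (far) and ~500 (near).

Run:
```python
from h import *
T=lambda u,v:((u-2)/5+230,(v-2)/5+120)
def cab(p,n):p=np.array(p);d=p-np.array([567,-51.5,0]);print(n,p,'cab x,y',(d@UX).round(1),(d@UY).round(1))
for n,p,z in[('farbar',(250,393),90),('farbar2',(403,409),90),('nearbar',(237,497),90),('nearbar2',(388,514),90),
 ('front top out L',(25,525),148),('front top in L',(28,506),148),
 ('capend1',(175,333),110),('capend2',(328,348),110),('capend3',(482,364),110),
 ('body1',(165,450),115),('body2',(318,465),115),('body3',(472,480),115)]:cab(ray('top',*T(*p),z),n)
```

```text
farbar [574.8  -7.8  90. ] cab x,y 3.6 44.2
farbar2 [565.8 -96.9  90. ] cab x,y 3.2 -45.3
nearbar [ 5.132e+02 -5.000e-01  9.000e+01] cab x,y -58.5 45.6
nearbar2 [503.8 -87.6  90. ] cab x,y -59.4 -42.0
front top out L [486.9 115.2 148. ] cab x,y -95.8 158.2
front top in L [497.4 113.8 148. ] cab x,y -85.2 157.8
capend1 [605.4  35.7 110. ] cab x,y 29.8 90.5
capend2 [597.1 -52.4 110. ] cab x,y 30.0 2.0
capend3 [ 588.1 -140.9  110. ] cab x,y 29.6 -87.0
body1 [535.6  40.5 115. ] cab x,y -40.1 88.6
body2 [527.5 -46.2 115. ] cab x,y -39.8 1.5
body3 [ 519.4 -133.3  115. ] cab x,y -39.5 -86.0
```

Run:
```python
from h import *
to([548.7,39.7,190],-.096)
```

```text
shift [-0.126  3.947  1.304] turn [-1.000e-03  0.000e+00  5.919e+00]
```

Emit:
drive_tool(
  plan=[
    {"x": 0,"y": 0.5,"z": 0,"ax": 0,"ay": 0,"az": 0.8,"hand": 68},
    {"x": 0,"y": 1.1,"z": 0,"ax": 0,"ay": 0,"az": 1.7,"hand": 68},
    {"x": -0.1,"y": 1.8,"z": 0.2,"ax": 0,"ay": 0,"az": 2.7,"hand": 68},
    {"x": -0.12,"y": 2.5,"z": 0.5,"ax": 0,"ay": 0,"az": 3.7,"hand": 68},
    {"x": -0.12,"y": 3.2,"z": 0.8,"ax": 0,"ay": 0,"az": 4.7,"hand": 68},
    {"x": -0.13,"y": 3.7,"z": 1.1,"ax": 0,"ay": 0,"az": 5.5,"hand": 68},
    {"x": -0.13,"y": 3.95,"z": 1.3,"ax": 0,"ay": 0,"az": 5.92,"hand": 68},
    {"x": -0.13,"y": 3.95,"z": 1.3,"ax": 0,"ay": 0,"az": 5.92,"hand": 68},
  ],
)

```text
clock: 6.35
eef_pos: [550.2, 37.0, 189.0]
tcp_rot: [3.141, 0.002, -0.085]
contact_force: [-0.1, 0.0, -0.1]
opening: 0.796
grasp_force: 0.0
```

Run:
```python
from h import *
st();to([548.7,39.7,73],-.096)
```

```text
{'clock': 6.35, 'eef_pos': [550.174, 37.036, 188.988], 'tcp_rot': [3.141, 0.002, -0.085], 'contact_force': [-0.052, 0.04, -0.138], 'wrist_torque': [0.041, 0.003, 0.012], 'opening': 0.796, 'grasp_force': 0.0, 'qpos': [0.065, 0.287, 1.831, -0.0, 1.026, 1.721]}
shift [-0.028 -0.052  2.32 ] turn [0.005 0.024 0.105]
```

Emit:
drive_tool(
  plan=[
    {"x": 0,"y": 0,"z": 0,"ax": 0,"ay": 0,"az": 0,"hand": 68},
    {"x": 0,"y": 0,"z": 0,"ax": 0,"ay": 0,"az": 0,"hand": 68},
  ],
)

```text
clock: 6.55
eef_pos: [550.7, 39.5, 191.0]
tcp_rot: [-3.141, -0.001, -0.082]
contact_force: [-0.2, -0.2, -0.0]
opening: 0.799
grasp_force: 0.0
```

Run:
```python
from h import *
st();to([548.7,39.7,73],-.096)
```

```text
{'clock': 6.55, 'eef_pos': [550.688, 39.452, 191.036], 'tcp_rot': [-3.141, -0.001, -0.082], 'contact_force': [-0.18, -0.154, -0.046], 'wrist_torque': [-0.031, -0.06, 0.062], 'opening': 0.799, 'grasp_force': 0.0, 'qpos': [0.069, 0.284, 1.831, 0.0, 1.027, 1.721]}
shift [-4.200e-02 -1.000e-03  2.361e+00] turn [-0.003 -0.006  0.137]
```

Emit:
drive_tool(
  plan=[
    {"x": -0.04,"y": 0,"z": 0.4,"ax": 0,"ay": 0,"az": 0.14,"hand": 68},
    {"x": -0.04,"y": 0,"z": 0.9,"ax": 0,"ay": 0,"az": 0.14,"hand": 68},
    {"x": -0.04,"y": 0,"z": 1.3,"ax": 0,"ay": 0,"az": 0.14,"hand": 68},
    {"x": -0.04,"y": 0,"z": 1.6,"ax": 0,"ay": 0,"az": 0.14,"hand": 68},
    {"x": -0.04,"y": 0,"z": 1.9,"ax": 0,"ay": 0,"az": 0.14,"hand": 68},
    {"x": -0.04,"y": 0,"z": 2.15,"ax": 0,"ay": 0,"az": 0.14,"hand": 68},
    {"x": -0.04,"y": 0,"z": 2.35,"ax": 0,"ay": 0,"az": 0.14,"hand": 68},
    {"x": -0.04,"y": 0,"z": 2.35,"ax": 0,"ay": 0,"az": 0.14,"hand": 68},
  ],
)

```text
clock: 7.35
eef_pos: [548.1, 39.1, 71.9]
tcp_rot: [3.141, 0.002, -0.098]
contact_force: [-0.8, -0.6, 0.8]
opening: 0.799
grasp_force: 0.0
```

Emit:
drive_tool(
  plan=[
    {"x": 0,"y": 0,"z": 0,"ax": 0,"ay": 0,"az": 0,"hand": 35},
    {"x": 0,"y": 0,"z": 0,"ax": 0,"ay": 0,"az": 0,"hand": 35},
    {"x": 0,"y": 0,"z": 0,"ax": 0,"ay": 0,"az": 0,"hand": 35},
    {"x": 0,"y": 0,"z": 0,"ax": 0,"ay": 0,"az": 0,"hand": 35},
    {"x": 0,"y": 0,"z": 0,"ax": 0,"ay": 0,"az": 0,"hand": 35},
  ],
  grip_force=80,
)

```text
clock: 7.85
eef_pos: [549.7, 38.8, 73.7]
tcp_rot: [-3.141, -0.002, -0.099]
contact_force: [-0.4, 0.7, 5.6]
opening: 0.568
grasp_force: 83.9
```

Run:
```python
from h import *
st()
```

```text
{'clock': 7.85, 'eef_pos': [549.678, 38.839, 73.706], 'tcp_rot': [-3.141, -0.002, -0.099], 'contact_force': [-0.44, 0.721, 5.568], 'wrist_torque': [0.18, 0.078, 0.083], 'opening': 0.568, 'grasp_force': 83.856, 'qpos': [0.068, 0.441, 1.916, 0.0, 0.782, 1.737]}
```

Emit:
drive_tool(
  plan=[
    {"x": 0,"y": 0,"z": -0.2,"ax": 0,"ay": 0,"az": 0,"hand": 35},
    {"x": 0,"y": 0,"z": -0.6,"ax": 0,"ay": 0,"az": 0,"hand": 35},
    {"x": 0,"y": 0,"z": -1.2,"ax": 0,"ay": 0,"az": 0,"hand": 35},
    {"x": 0,"y": 0,"z": -1.8,"ax": 0,"ay": 0,"az": 0,"hand": 35},
    {"x": 0,"y": 0,"z": -2.4,"ax": 0,"ay": 0,"az": 0,"hand": 35},
    {"x": 0,"y": 0,"z": -2.9,"ax": 0,"ay": 0,"az": 0,"hand": 35},
    {"x": 0,"y": 0,"z": -3.2,"ax": 0,"ay": 0,"az": 0,"hand": 35},
    {"x": 0,"y": 0,"z": -3.2,"ax": 0,"ay": 0,"az": 0,"hand": 35},
  ],
)

```text
clock: 8.65
eef_pos: [549.7, 38.6, 235.1]
tcp_rot: [-3.141, -0.003, -0.099]
contact_force: [0.9, 0.7, -4.7]
opening: 0.566
grasp_force: 84.0
```

Emit:
drive_tool(
  plan=[
    {"x": 0,"y": 0,"z": 0,"ax": 0,"ay": 1.2,"az": 0,"hand": 35},
    {"x": 0,"y": 0,"z": 0,"ax": 0,"ay": 2.4,"az": 0,"hand": 35},
    {"x": 0,"y": 0,"z": 0,"ax": 0,"ay": 3.6,"az": 0,"hand": 35},
    {"x": 0,"y": 0,"z": 0,"ax": 0,"ay": 4,"az": 0,"hand": 35},
    {"x": 0,"y": 0,"z": 0,"ax": 0,"ay": 4,"az": 0,"hand": 35},
    {"x": 0,"y": 0,"z": 0,"ax": 0,"ay": 4,"az": 0,"hand": 35},
    {"x": 0,"y": 0,"z": 0,"ax": 0,"ay": 4,"az": 0,"hand": 35},
  ],
)

```text
clock: 9.35
eef_pos: [549.4, 38.7, 232.7]
tcp_rot: [3.142, -0.418, -0.099]
contact_force: [0.3, 0.5, -5.2]
opening: 0.567
grasp_force: 84.0
```

Emit:
drive_tool(
  plan=[
    {"x": 0,"y": 0,"z": 0,"ax": 0,"ay": -1.2,"az": 0,"hand": 35},
    {"x": 0,"y": 0,"z": 0,"ax": 0,"ay": -2.4,"az": 0,"hand": 35},
    {"x": 0,"y": 0,"z": 0,"ax": 0,"ay": -3.6,"az": 0,"hand": 35},
    {"x": 0,"y": 0,"z": 0,"ax": 0,"ay": -4,"az": 0,"hand": 35},
    {"x": 0,"y": 0,"z": 0,"ax": 0,"ay": -4,"az": 0,"hand": 35},
    {"x": 0,"y": 0,"z": 0,"ax": 0,"ay": -4,"az": 0,"hand": 35},
    {"x": 0,"y": 0,"z": 0,"ax": 0,"ay": -4,"az": 0,"hand": 35},
    {"x": 0,"y": 0,"z": 0,"ax": 0,"ay": -4,"az": 0,"hand": 35},
  ],
)

```text
clock: 10.15
eef_pos: [548.3, 38.8, 232.8]
tcp_rot: [-3.142, -0.001, -0.099]
contact_force: [-0.8, -0.3, -3.4]
opening: 0.568
grasp_force: 83.9
```

Run:
```python
from h import *
st()
```

```text
{'clock': 10.15, 'eef_pos': [548.346, 38.784, 232.849], 'tcp_rot': [-3.142, -0.001, -0.099], 'contact_force': [-0.814, -0.259, -3.387], 'wrist_torque': [0.01, -0.031, -0.013], 'opening': 0.568, 'grasp_force': 83.898, 'qpos': [0.068, 0.235, 1.794, -0.0, 1.112, 1.737]}
```

Emit:
drive_tool(
  plan=[
    {"x": 0,"y": 0,"z": 0,"ax": 0,"ay": -1.2,"az": 0,"hand": 35},
    {"x": 0,"y": 0,"z": 0,"ax": 0,"ay": -2.4,"az": 0,"hand": 35},
    {"x": 0,"y": 0,"z": 0,"ax": 0,"ay": -3.6,"az": 0,"hand": 35},
    {"x": 0,"y": 0,"z": 0,"ax": 0,"ay": -4,"az": 0,"hand": 35},
    {"x": 0,"y": 0,"z": 0,"ax": 0,"ay": -4,"az": 0,"hand": 35},
    {"x": 0,"y": 0,"z": 0,"ax": 0,"ay": -4,"az": 0,"hand": 35},
    {"x": 0,"y": 0,"z": 0,"ax": 0,"ay": -4,"az": 0,"hand": 35},
  ],
)

```text
clock: 10.85
eef_pos: [548.5, 38.8, 233.3]
tcp_rot: [-3.141, 0.417, -0.099]
contact_force: [-0.3, -0.5, -3.5]
opening: 0.565
grasp_force: 83.9
```

Emit:
drive_tool(
  plan=[
    {"x": 0,"y": 0,"z": 0,"ax": 0,"ay": 1.2,"az": 0,"hand": 35},
    {"x": 0,"y": 0,"z": 0,"ax": 0,"ay": 2.4,"az": 0,"hand": 35},
    {"x": 0,"y": 0,"z": 0,"ax": 0,"ay": 3.6,"az": 0,"hand": 35},
    {"x": 0,"y": 0,"z": 0,"ax": 0,"ay": 4,"az": 0,"hand": 35},
    {"x": 0,"y": 0,"z": 0,"ax": 0,"ay": 4,"az": 0,"hand": 35},
    {"x": 0,"y": 0,"z": 0,"ax": 0,"ay": 4,"az": 0,"hand": 35},
    {"x": 0,"y": 0,"z": 0,"ax": 0,"ay": 4,"az": 0,"hand": 35},
    {"x": 0,"y": 0,"z": 0,"ax": 0,"ay": 4,"az": 0,"hand": 35},
  ],
)

```text
clock: 11.65
eef_pos: [549.3, 38.7, 232.6]
tcp_rot: [3.142, 0.001, -0.099]
contact_force: [-0.6, 0.4, -4.4]
opening: 0.571
grasp_force: 83.9
```

Run:
```python
from h import *
st()
```

```text
{'clock': 11.65, 'eef_pos': [549.304, 38.687, 232.573], 'tcp_rot': [3.142, 0.001, -0.099], 'contact_force': [-0.584, 0.443, -4.443], 'wrist_torque': [-0.005, -0.022, 0.018], 'opening': 0.571, 'grasp_force': 83.938, 'qpos': [0.068, 0.237, 1.792, 0.0, 1.114, 1.737]}
```

Emit:
drive_tool(
  plan=[
    {"x": 0,"y": 0,"z": 0.6,"ax": 0,"ay": 0,"az": 0,"hand": 35},
    {"x": 0,"y": 0,"z": 1.3,"ax": 0,"ay": 0,"az": 0,"hand": 35},
    {"x": 0,"y": 0,"z": 1.9,"ax": 0,"ay": 0,"az": 0,"hand": 35},
    {"x": 0,"y": 0,"z": 2.4,"ax": 0,"ay": 0,"az": 0,"hand": 35},
    {"x": 0,"y": 0,"z": 2.8,"ax": 0,"ay": 0,"az": 0,"hand": 35},
    {"x": 0,"y": 0,"z": 3.05,"ax": 0,"ay": 0,"az": 0,"hand": 35},
    {"x": 0,"y": 0,"z": 3.18,"ax": 0,"ay": 0,"az": 0,"hand": 35},
    {"x": 0,"y": 0,"z": 3.2,"ax": 0,"ay": 0,"az": 0,"hand": 35},
  ],
)

```text
clock: 12.45
eef_pos: [550.9, 38.6, 73.7]
tcp_rot: [-3.141, -0.003, -0.099]
contact_force: [-0.6, -2.2, 7.3]
opening: 0.569
grasp_force: 85.2
```

Emit:
drive_tool(
  plan=[
    {"x": 0,"y": 0,"z": 0,"ax": 0,"ay": 0,"az": 0,"hand": 35},
    {"x": 0,"y": 0,"z": 0,"ax": 0,"ay": 0,"az": 0,"hand": 55},
    {"x": 0,"y": 0,"z": 0,"ax": 0,"ay": 0,"az": 0,"hand": 68},
    {"x": 0,"y": 0,"z": 0,"ax": 0,"ay": 0,"az": 0,"hand": 68},
    {"x": 0,"y": 0,"z": 0,"ax": 0,"ay": 0,"az": 0,"hand": 68},
    {"x": 0,"y": 0,"z": -0.4,"ax": 0,"ay": 0,"az": 0,"hand": 68},
    {"x": 0,"y": 0,"z": -1.2,"ax": 0,"ay": 0,"az": 0,"hand": 68},
    {"x": 0,"y": 0,"z": -2,"ax": 0,"ay": 0,"az": 0,"hand": 68},
  ],
)

```text
clock: 13.25
eef_pos: [548.1, 38.7, 173.4]
tcp_rot: [3.141, 0.002, -0.099]
contact_force: [0.6, 1.1, 0.1]
opening: 0.801
grasp_force: 0.0
```

Emit:
drive_tool(
  plan=[
    {"x": 0,"y": 0.3,"z": 0,"ax": 0,"ay": 0,"az": 0,"hand": 68},
    {"x": 0,"y": 1.1,"z": 0,"ax": 0,"ay": 0,"az": 0,"hand": 68},
    {"x": 0,"y": 1.76,"z": 0,"ax": 0,"ay": 0,"az": 0,"hand": 68},
    {"x": 0,"y": 1.76,"z": 0,"ax": 0,"ay": 0,"az": 0,"hand": 68},
    {"x": 0,"y": 1.76,"z": 0,"ax": 0,"ay": 0,"az": 0,"hand": 68},
  ],
)

```text
clock: 13.75
eef_pos: [539.9, -49.5, 172.4]
tcp_rot: [-3.141, 0.0, -0.101]
contact_force: [0.3, 0.5, -0.3]
opening: 0.8
grasp_force: 0.0
```

Run:
```python
from h import *
st();to([541.2,-48.3,73.5],-.097)
a=cv2.resize(imaging.grab_frame('side')[140:270,235:385,::-1],None,fx=5,fy=4.5,interpolation=2)
cv2.imwrite('pics/c5.png',a)
```

```text
{'clock': 13.75, 'eef_pos': [539.854, -49.52, 172.433], 'tcp_rot': [-3.141, 0.0, -0.101], 'contact_force': [0.278, 0.492, -0.292], 'wrist_torque': [-0.014, -0.043, -0.067], 'opening': 0.8, 'grasp_force': 0.0, 'qpos': [-0.094, 0.292, 1.867, 0.0, 0.983, 1.577]}
shift [ 0.025 -0.027  1.979] turn [-0.002  0.004 -0.036]
```

View pics/c5.png

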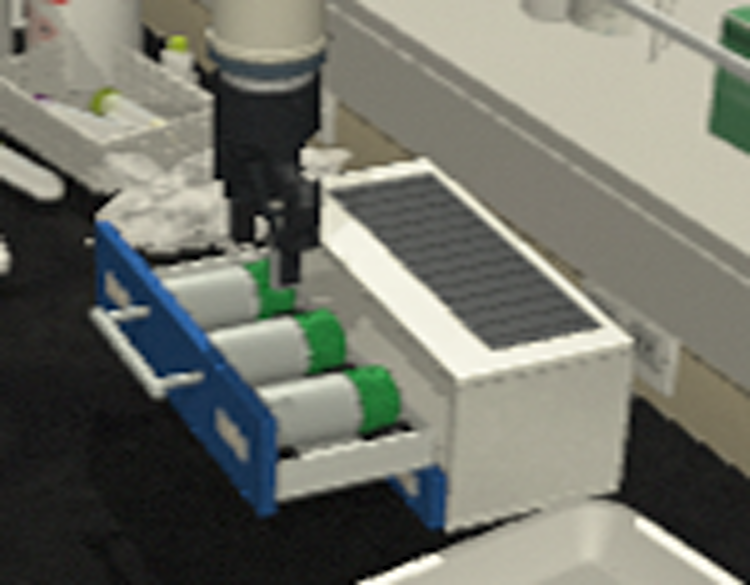

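All three jars lie level and the drawer is still out, so jar 1 went back properly. Next is the middle jar.

Emit:
drive_tool(
  plan=[
    {"x": 0.02,"y": -0.02,"z": 0.4,"ax": 0,"ay": 0,"az": 0,"hand": 68},
    {"x": 0.02,"y": -0.02,"z": 0.8,"ax": 0,"ay": 0,"az": 0,"hand": 68},
    {"x": 0.02,"y": -0.02,"z": 1.2,"ax": 0,"ay": 0,"az": 0,"hand": 68},
    {"x": 0.02,"y": -0.02,"z": 1.6,"ax": 0,"ay": 0,"az": 0,"hand": 68},
    {"x": 0.02,"y": -0.02,"z": 1.85,"ax": 0,"ay": 0,"az": 0,"hand": 68},
    {"x": 0.02,"y": -0.02,"z": 1.98,"ax": 0,"ay": 0,"az": 0,"hand": 68},
  ],
)

```text
clock: 14.4
eef_pos: [540.7, -47.2, 72.6]
tcp_rot: [-3.142, 0.002, -0.098]
contact_force: [-0.0, 0.6, -0.1]
opening: 0.793
grasp_force: 0.0
```

Emit:
drive_tool(
  plan=[
    {"x": 0,"y": 0,"z": 0,"ax": 0,"ay": 0,"az": 0,"hand": 35},
    {"x": 0,"y": 0,"z": 0,"ax": 0,"ay": 0,"az": 0,"hand": 35},
    {"x": 0,"y": 0,"z": 0,"ax": 0,"ay": 0,"az": 0,"hand": 35},
    {"x": 0,"y": 0,"z": 0,"ax": 0,"ay": 0,"az": 0,"hand": 35},
    {"x": 0,"y": 0,"z": 0,"ax": 0,"ay": 0,"az": 0,"hand": 35},
  ],
)

```text
clock: 14.9
eef_pos: [541.3, -47.9, 74.1]
tcp_rot: [-3.141, -0.0, -0.099]
contact_force: [-0.8, 1.0, -0.9]
opening: 0.568
grasp_force: 83.5
```

Emit:
drive_tool(
  plan=[
    {"x": 0,"y": 0,"z": -0.2,"ax": 0,"ay": 0,"az": 0,"hand": 35},
    {"x": 0,"y": 0,"z": -0.6,"ax": 0,"ay": 0,"az": 0,"hand": 35},
    {"x": 0,"y": 0,"z": -1.2,"ax": 0,"ay": 0,"az": 0,"hand": 35},
    {"x": 0,"y": 0,"z": -1.8,"ax": 0,"ay": 0,"az": 0,"hand": 35},
    {"x": 0,"y": 0,"z": -2.4,"ax": 0,"ay": 0,"az": 0,"hand": 35},
    {"x": 0,"y": 0,"z": -2.9,"ax": 0,"ay": 0,"az": 0,"hand": 35},
    {"x": 0,"y": 0,"z": -3.2,"ax": 0,"ay": 0,"az": 0,"hand": 35},
    {"x": 0,"y": 0,"z": -3.2,"ax": 0,"ay": 0,"az": 0,"hand": 35},
  ],
)

```text
clock: 15.7
eef_pos: [542.5, -48.2, 236.6]
tcp_rot: [3.142, -0.005, -0.099]
contact_force: [-1.8, 0.3, -6.5]
opening: 0.569
grasp_force: 87.0
```

Emit:
drive_tool(
  plan=[
    {"x": 0,"y": 0,"z": 0,"ax": 0,"ay": 1.2,"az": 0,"hand": 35},
    {"x": 0,"y": 0,"z": 0,"ax": 0,"ay": 2.4,"az": 0,"hand": 35},
    {"x": 0,"y": 0,"z": 0,"ax": 0,"ay": 3.6,"az": 0,"hand": 35},
    {"x": 0,"y": 0,"z": 0,"ax": 0,"ay": 4,"az": 0,"hand": 35},
    {"x": 0,"y": 0,"z": 0,"ax": 0,"ay": 4,"az": 0,"hand": 35},
    {"x": 0,"y": 0,"z": 0,"ax": 0,"ay": 4,"az": 0,"hand": 35},
    {"x": 0,"y": 0,"z": 0,"ax": 0,"ay": 4,"az": 0,"hand": 35},
  ],
)

```text
clock: 16.4
eef_pos: [541.9, -48.0, 233.9]
tcp_rot: [-3.142, -0.418, -0.099]
contact_force: [1.0, -0.5, -6.0]
opening: 0.57
grasp_force: 88.0
```

Emit:
drive_tool(
  plan=[
    {"x": 0,"y": 0,"z": 0,"ax": 0,"ay": -1.2,"az": 0,"hand": 35},
    {"x": 0,"y": 0,"z": 0,"ax": 0,"ay": -2.4,"az": 0,"hand": 35},
    {"x": 0,"y": 0,"z": 0,"ax": 0,"ay": -3.6,"az": 0,"hand": 35},
    {"x": 0,"y": 0,"z": 0,"ax": 0,"ay": -4,"az": 0,"hand": 35},
    {"x": 0,"y": 0,"z": 0,"ax": 0,"ay": -4,"az": 0,"hand": 35},
    {"x": 0,"y": 0,"z": 0,"ax": 0,"ay": -4,"az": 0,"hand": 35},
  ],
)

```text
clock: 17.0
eef_pos: [541.7, -48.0, 233.2]
tcp_rot: [3.142, -0.0, -0.099]
contact_force: [2.0, 0.1, -5.3]
opening: 0.567
grasp_force: 87.7
```

```bash
cat >> h.py <<'E'
def avg(n=6):
    L=[]
    for i in range(n):
        imaging.grab_frame('top');s=monitor.sense();L.append(np.r_[s['contact_force'],s['wrist_torque']])
    print(s['clock'],np.mean(L,0).round(3),np.std(L,0).round(3))
E
python3 - <<'E'
from h import *
st();avg()
E
```

```text
{'clock': 17.0, 'eef_pos': [541.702, -48.018, 233.221], 'tcp_rot': [3.142, -0.0, -0.099], 'contact_force': [1.968, 0.114, -5.294], 'wrist_torque': [-0.139, -2.201, -0.003], 'opening': 0.567, 'grasp_force': 87.651, 'qpos': [-0.091, 0.225, 1.806, -0.0, 1.11, 1.579]}
17.3 [-1.004e+00 -8.700e-02 -5.295e+00  1.800e-02  2.000e-02 -3.000e-03] [1.547 0.585 0.928 0.115 1.758 0.029]
```

Emit:
drive_tool(
  plan=[
    {"x": 0,"y": 0,"z": 0,"ax": 0,"ay": -1.2,"az": 0,"hand": 35},
    {"x": 0,"y": 0,"z": 0,"ax": 0,"ay": -2.4,"az": 0,"hand": 35},
    {"x": 0,"y": 0,"z": 0,"ax": 0,"ay": -3.6,"az": 0,"hand": 35},
    {"x": 0,"y": 0,"z": 0,"ax": 0,"ay": -4,"az": 0,"hand": 35},
    {"x": 0,"y": 0,"z": 0,"ax": 0,"ay": -4,"az": 0,"hand": 35},
    {"x": 0,"y": 0,"z": 0,"ax": 0,"ay": -4,"az": 0,"hand": 35},
    {"x": 0,"y": 0,"z": 0,"ax": 0,"ay": -4,"az": 0,"hand": 35},
  ],
)

```text
clock: 18.0
eef_pos: [541.0, -47.9, 234.3]
tcp_rot: [3.142, 0.417, -0.099]
contact_force: [0.6, 0.0, -4.4]
opening: 0.559
grasp_force: 87.8
```

Emit:
drive_tool(
  plan=[
    {"x": 0,"y": 0,"z": 0,"ax": 0,"ay": 1.2,"az": 0,"hand": 35},
    {"x": 0,"y": 0,"z": 0,"ax": 0,"ay": 2.4,"az": 0,"hand": 35},
    {"x": 0,"y": 0,"z": 0,"ax": 0,"ay": 3.6,"az": 0,"hand": 35},
    {"x": 0,"y": 0,"z": 0,"ax": 0,"ay": 4,"az": 0,"hand": 35},
    {"x": 0,"y": 0,"z": 0,"ax": 0,"ay": 4,"az": 0,"hand": 35},
    {"x": 0,"y": 0,"z": 0,"ax": 0,"ay": 4,"az": 0,"hand": 35},
  ],
)

```text
clock: 18.6
eef_pos: [540.9, -47.9, 234.7]
tcp_rot: [3.142, -0.0, -0.099]
contact_force: [-1.1, -0.4, -7.0]
opening: 0.569
grasp_force: 87.9
```

Run:
```python
from h import *
st();avg()
```

```text
{'clock': 18.6, 'eef_pos': [540.906, -47.936, 234.674], 'tcp_rot': [3.142, -0.0, -0.099], 'contact_force': [-1.139, -0.38, -7.047], 'wrist_torque': [0.187, 2.349, 0.011], 'opening': 0.569, 'grasp_force': 87.899, 'qpos': [-0.091, 0.222, 1.806, -0.0, 1.113, 1.579]}
18.9 [ 7.730e-01 -2.090e-01 -5.592e+00  1.000e-03 -1.390e-01 -1.900e-02] [2.244 0.342 1.012 0.138 1.775 0.022]
```

Run:
```python
from h import *
avg(4);avg(8)
```

```text
19.1 [ 1.320e-01  4.850e-01 -5.546e+00 -2.900e-02 -4.060e-01  1.000e-03] [1.511 0.316 0.739 0.092 1.318 0.017]
19.5 [ 0.544  0.032 -5.724  0.011  0.042  0.015] [2.129 0.19  1.197 0.14  1.87  0.031]
```

Emit:
drive_tool(
  plan=[
    {"x": 0,"y": 0,"z": 0,"ax": 0,"ay": 1.2,"az": 0,"hand": 35},
    {"x": 0,"y": 0,"z": 0,"ax": 0,"ay": 2.4,"az": 0,"hand": 35},
    {"x": 0,"y": 0,"z": 0,"ax": 0,"ay": 3,"az": 0,"hand": 35},
    {"x": 0,"y": 0,"z": 0,"ax": 0,"ay": 3,"az": 0,"hand": 35},
    {"x": 0,"y": 0,"z": 0,"ax": 0,"ay": 3,"az": 0,"hand": 35},
    {"x": 0,"y": 0,"z": 0,"ax": 0,"ay": 3,"az": 0,"hand": 35},
    {"x": 0,"y": 0,"z": 0,"ax": 0,"ay": 3,"az": 0,"hand": 35},
    {"x": 0,"y": 0,"z": 0,"ax": 0,"ay": 3,"az": 0,"hand": 35},
  ],
)

```text
clock: 20.3
eef_pos: [541.8, -48.0, 233.8]
tcp_rot: [3.142, -0.314, -0.099]
contact_force: [-2.0, 0.4, -7.6]
opening: 0.564
grasp_force: 86.5
```

Emit:
drive_tool(
  plan=[
    {"x": 0,"y": 0,"z": 0,"ax": 0,"ay": -1.0,"az": 0,"hand": 35},
    {"x": 0,"y": 0,"z": 0,"ax": 0,"ay": -2.0,"az": 0,"hand": 35},
    {"x": 0,"y": 0,"z": 0,"ax": 0,"ay": -2.6,"az": 0,"hand": 35},
    {"x": 0,"y": 0,"z": 0,"ax": 0,"ay": -3,"az": 0,"hand": 35},
    {"x": 0,"y": 0,"z": 0,"ax": 0,"ay": -3,"az": 0,"hand": 35},
    {"x": 0,"y": 0,"z": 0,"ax": 0,"ay": -3,"az": 0,"hand": 35},
    {"x": 0,"y": 0,"z": 0,"ax": 0,"ay": -3,"az": 0,"hand": 35},
    {"x": 0,"y": 0,"z": 0,"ax": 0,"ay": -3,"az": 0,"hand": 35},
  ],
)

```text
clock: 21.1
eef_pos: [540.9, -47.9, 233.9]
tcp_rot: [3.142, -0.001, -0.099]
contact_force: [-2.7, 0.1, -4.1]
opening: 0.569
grasp_force: 88.0
```

Run:
```python
from h import *
avg(4);avg(8)
```

```text
21.3 [-1.706 -0.113 -6.25   0.162  1.939 -0.014] [0.628 0.24  0.799 0.036 0.368 0.024]
21.7 [ 0.661 -0.277 -5.173 -0.047 -0.789 -0.007] [2.083 0.514 0.73  0.114 1.314 0.027]
```

Run:
```python
from h import *
for i in range(12):
    imaging.grab_frame('top');s=monitor.sense();print(s['clock'],s['eef_pos'].round(2),s['wrist_torque'][1].round(2),s['contact_force'].round(1),s['qvel'].round(3)[1:5],s['grasp_force'].round(1))
```

```text
Traceback (most recent call last):
AttributeError: 'float' object has no attribute 'round'
```

Emit:
drive_tool(
  plan=[
    {"x": 0,"y": 0,"z": 0,"ax": 0,"ay": 0,"az": 0,"hand": 35},
    {"x": 0,"y": 0,"z": 0,"ax": 0,"ay": 0,"az": 0,"hand": 35},
    {"x": 0,"y": 0,"z": 0,"ax": 0,"ay": 0,"az": 0,"hand": 35},
  ],
  grip_force=50,
)

```text
clock: 22.05
eef_pos: [541.3, -47.9, 233.8]
tcp_rot: [-3.142, 0.0, -0.099]
contact_force: [2.6, -0.2, -4.9]
opening: 0.566
grasp_force: 88.1
```

Run:
```python
from h import *
for i in range(10):
    imaging.grab_frame('top');s=monitor.sense();print(s['clock'],s['eef_pos'].round(2),s['wrist_torque'][1].round(2),s['contact_force'].round(1),s['qvel'].round(3)[1:5],s['grasp_force'].round(1))
```

```text
Traceback (most recent call last):
AttributeError: 'float' object has no attribute 'round'
```

Run:
```python
from h import *
for i in range(14):
    imaging.grab_frame('top');s=monitor.sense();print(round(s['clock'],2),np.round(s['eef_pos'],2),np.round(s['wrist_torque'],2),np.round(s['contact_force'],1),np.round(s['qvel'],3),round(float(s['grasp_force']),1))
```

```text
22.15 [541.24 -47.97 233.78] [-0.06 -1.4   0.04] [ 0.5  0.2 -5. ] [-0.001 -0.005  0.007  0.002 -0.098 -0.   ] 88.0
22.2 [541.26 -47.97 233.77] [ 0.07 -0.18 -0.  ] [-1.1  1.4 -5.2] [ 0.    -0.003  0.004 -0.001 -0.026  0.   ] 88.1
22.25 [541.24 -47.95 233.77] [0.13 1.05 0.02] [-2.7  0.5 -5.2] [ 0.     0.003 -0.001 -0.002  0.057 -0.002] 88.0
22.3 [541.26 -47.96 233.77] [0.16 2.01 0.04] [-3.1  0.3 -6.1] [ 0.002  0.005 -0.009 -0.003  0.119 -0.005] 88.0
22.35 [541.28 -47.98 233.78] [0.25 2.41 0.03] [-2.8 -1.  -6.6] [ 0.     0.007 -0.008 -0.002  0.147 -0.003] 88.1
22.4 [541.26 -47.97 233.76] [ 0.15  2.13 -0.02] [-1.7 -0.  -7.2] [-0.001  0.008 -0.008 -0.001  0.133 -0.001] 88.1
22.45 [541.3  -47.99 233.78] [ 0.03  1.33 -0.02] [-0.1  0.3 -5.6] [ 0.002  0.004 -0.006 -0.002  0.085  0.001] 88.1
22.5 [541.27 -47.98 233.76] [ 0.02  0.14 -0.02] [ 2.  -0.2 -5.5] [ 0.001 -0.    -0.002  0.001  0.013  0.006] 88.1
22.55 [541.3  -47.97 233.8 ] [-0.09 -1.16  0.05] [ 3.5  0.2 -5.3] [-0.    -0.001  0.003  0.002 -0.064  0.002] 88.1
22.6 [541.29 -47.97 233.81] [-0.1  -2.09  0.04] [ 2.6 -1.3 -4.4] [-0.001 -0.006  0.007  0.004 -0.12  -0.001] 88.1
22.65 [541.26 -47.98 233.79] [-0.22 -2.34  0.01] [ 2.7 -0.1 -3.9] [-0.001 -0.007  0.008  0.002 -0.142  0.   ] 88.1
22.7 [541.26 -47.97 233.78] [-0.1  -2.13 -0.  ] [ 2.3  0.9 -4.3] [-0.001 -0.005  0.008  0.002 -0.133  0.001] 88.1
22.75 [541.26 -47.95 233.78] [-0.07 -1.33 -0.03] [ 0.7  0.  -5.1] [ 0.001 -0.004  0.007  0.003 -0.091  0.001] 88.0
22.8 [541.22 -47.99 233.8 ] [ 0.04 -0.11  0.  ] [-1.2  0.3 -5.1] [-0.    -0.001  0.003 -0.    -0.017  0.002] 88.0
```

Emit:
drive_tool(
  plan=[
    {"x": 0,"y": 0,"z": 0,"ax": 0,"ay": -1.2,"az": 0,"hand": 35},
    {"x": 0,"y": 0,"z": 0,"ax": 0,"ay": -2.4,"az": 0,"hand": 35},
    {"x": 0,"y": 0,"z": 0,"ax": 0,"ay": -3.6,"az": 0,"hand": 35},
    {"x": 0,"y": 0,"z": 0,"ax": 0,"ay": -4,"az": 0,"hand": 35},
    {"x": 0,"y": 0,"z": 0,"ax": 0,"ay": -4,"az": 0,"hand": 35},
    {"x": 0,"y": 0,"z": 0,"ax": 0,"ay": -4,"az": 0,"hand": 35},
    {"x": 0,"y": 0,"z": 0,"ax": 0,"ay": -4,"az": 0,"hand": 35},
  ],
)

```text
clock: 23.5
eef_pos: [541.0, -47.9, 234.1]
tcp_rot: [-3.142, 0.417, -0.099]
contact_force: [2.7, 1.0, -6.5]
opening: 0.569
grasp_force: 87.9
```

Emit:
drive_tool(
  plan=[
    {"x": 0,"y": 0,"z": 0,"ax": 0,"ay": 1.2,"az": 0,"hand": 35},
    {"x": 0,"y": 0,"z": 0,"ax": 0,"ay": 2.4,"az": 0,"hand": 35},
    {"x": 0,"y": 0,"z": 0,"ax": 0,"ay": 3.6,"az": 0,"hand": 35},
    {"x": 0,"y": 0,"z": 0,"ax": 0,"ay": 4,"az": 0,"hand": 35},
    {"x": 0,"y": 0,"z": 0,"ax": 0,"ay": 4,"az": 0,"hand": 35},
    {"x": 0,"y": 0,"z": 0,"ax": 0,"ay": 4,"az": 0,"hand": 35},
    {"x": 0,"y": 0,"z": 0,"ax": 0,"ay": 4,"az": 0,"hand": 35},
  ],
)

```text
clock: 24.2
eef_pos: [541.7, -48.0, 234.1]
tcp_rot: [-3.142, 0.0, -0.099]
contact_force: [-3.4, 0.3, -5.8]
opening: 0.564
grasp_force: 88.1
```

Run:
```python
from h import *
L=[]
for i in range(24):
    imaging.grab_frame('top');s=monitor.sense();L.append(np.r_[s['clock'],s['wrist_torque'][1],s['contact_force'][[0,2]],s['tcp_rot'][1]])
L=np.array(L);print(L[::2].round(3))
t=L[:,0]
for f in(1.6,1.67,1.75):
    A=np.c_[np.ones_like(t),np.cos(6.283*f*t),np.sin(6.283*f*t)];c,rs=np.linalg.lstsq(A,L[:,1:],rcond=None)[:2];print(f,c.round(3),rs)
```

```text
[[ 2.425e+01  2.312e+00 -2.209e+00 -6.646e+00  1.000e-03]
 [ 2.435e+01  3.820e-01  1.109e+00 -5.777e+00  1.000e-03]
 [ 2.445e+01 -2.078e+00  2.927e+00 -4.734e+00  1.000e-03]
 [ 2.455e+01 -1.966e+00  3.720e-01 -4.624e+00  1.000e-03]
 [ 2.465e+01  5.800e-01 -2.588e+00 -5.198e+00  0.000e+00]
 [ 2.475e+01  2.375e+00 -2.130e+00 -7.173e+00  0.000e+00]
 [ 2.485e+01  1.461e+00  1.700e-02 -6.621e+00 -0.000e+00]
 [ 2.495e+01 -1.216e+00  2.162e+00 -5.728e+00 -0.000e+00]
 [ 2.505e+01 -2.410e+00  1.567e+00 -4.649e+00 -0.000e+00]
 [ 2.515e+01 -8.220e-01 -1.376e+00 -5.973e+00 -0.000e+00]
 [ 2.525e+01  1.726e+00 -2.716e+00 -6.682e+00 -0.000e+00]
 [ 2.535e+01  2.263e+00 -1.757e+00 -6.552e+00 -0.000e+00]]
1.6 [[ 0.26  -0.372 -5.843  0.   ]
 [-1.535  2.145  0.622  0.   ]
 [-1.62   0.373  0.938  0.   ]] [1.36442112e+01 2.86350281e+01 5.90973823e+00 2.91171448e-06]
1.67 [[ 0.177 -0.338 -5.797  0.   ]
 [-1.517  0.199  0.898  0.   ]
 [ 1.774 -2.389 -0.743 -0.   ]] [6.74600225e+00 1.83908237e+01 4.26595285e+00 2.93995692e-06]
1.75 [[ 0.088 -0.298 -5.748  0.   ]
 [-1.341 -0.051  0.825  0.   ]
 [ 2.001 -2.6   -0.863 -0.   ]] [1.69163690e+00 9.04609029e+00 3.04983481e+00 2.99720555e-06]
```

Emit:
drive_tool(
  plan=[
    {"x": 0.02,"y": 0.25,"z": 0,"ax": 0,"ay": 0,"az": 0,"hand": 35},
    {"x": 0.06,"y": 0.8,"z": 0,"ax": 0,"ay": 0,"az": 0,"hand": 35},
    {"x": 0.1,"y": 1.5,"z": 0,"ax": 0,"ay": 0,"az": 0,"hand": 35},
    {"x": 0.15,"y": 2.2,"z": 0,"ax": 0,"ay": 0,"az": 0,"hand": 35},
    {"x": 0.2,"y": 2.9,"z": 0,"ax": 0,"ay": 0,"az": 0,"hand": 35},
    {"x": 0.25,"y": 3.6,"z": 0,"ax": 0,"ay": 0,"az": 0,"hand": 35},
    {"x": 0.3,"y": 4.3,"z": 0,"ax": 0,"ay": 0,"az": 0,"hand": 35},
    {"x": 0.35,"y": 5,"z": 0,"ax": 0,"ay": 0,"az": 0,"hand": 35},
  ],
)

```text
clock: 26.2
eef_pos: [533.5, -300.7, 233.8]
tcp_rot: [3.141, 0.0, -0.099]
contact_force: [2.6, -0.2, -4.5]
opening: 0.567
grasp_force: 88.0
```

Emit:
drive_tool(
  plan=[
    {"x": 0.05,"y": 0.7,"z": 0.1,"ax": 0,"ay": 0,"az": 0,"hand": 35},
    {"x": 0.1,"y": 1.3,"z": 0.2,"ax": 0,"ay": 0,"az": 0,"hand": 35},
    {"x": 0.14,"y": 1.8,"z": 0.3,"ax": 0,"ay": 0,"az": 0,"hand": 35},
    {"x": 0.16,"y": 2.1,"z": 0.4,"ax": 0,"ay": 0,"az": 0,"hand": 35},
    {"x": 0.17,"y": 2.25,"z": 0.5,"ax": 0,"ay": 0,"az": 0,"hand": 35},
    {"x": 0.17,"y": 2.25,"z": 0.5,"ax": 0,"ay": 0,"az": 0,"hand": 35},
  ],
)

```text
clock: 26.8
eef_pos: [530.7, -411.5, 207.6]
tcp_rot: [-3.141, 0.001, -0.1]
contact_force: [2.0, -0.0, -6.0]
opening: 0.572
grasp_force: 88.0
```

Emit:
drive_tool(
  plan=[
    {"x": 0,"y": 0,"z": 0,"ax": 0,"ay": 1.2,"az": 0,"hand": 35},
    {"x": 0,"y": 0,"z": 0,"ax": 0,"ay": 2.4,"az": 0,"hand": 35},
    {"x": 0,"y": 0,"z": 0,"ax": 0,"ay": 3,"az": 0,"hand": 35},
    {"x": 0,"y": 0,"z": 0,"ax": 0,"ay": 3,"az": 0,"hand": 35},
    {"x": 0,"y": 0,"z": 0,"ax": 0,"ay": 3,"az": 0,"hand": 35},
    {"x": 0,"y": 0,"z": 0,"ax": 0,"ay": 3,"az": 0,"hand": 35},
  ],
)

```text
clock: 27.4
eef_pos: [532.2, -411.0, 209.3]
tcp_rot: [3.141, -0.314, -0.098]
contact_force: [0.4, 0.0, -6.1]
opening: 0.569
grasp_force: 85.3
```

Emit:
drive_tool(
  plan=[
    {"x": 0,"y": 0,"z": 0,"ax": 0,"ay": -1.2,"az": 0,"hand": 35},
    {"x": 0,"y": 0,"z": 0,"ax": 0,"ay": -2.4,"az": 0,"hand": 35},
    {"x": 0,"y": 0,"z": 0,"ax": 0,"ay": -3,"az": 0,"hand": 35},
    {"x": 0,"y": 0,"z": 0,"ax": 0,"ay": -3,"az": 0,"hand": 35},
    {"x": 0,"y": 0,"z": 0,"ax": 0,"ay": -3,"az": 0,"hand": 35},
    {"x": 0,"y": 0,"z": 0,"ax": 0,"ay": -3,"az": 0,"hand": 35},
  ],
)

```text
clock: 28.0
eef_pos: [531.1, -411.0, 208.5]
tcp_rot: [-3.141, -0.001, -0.099]
contact_force: [-2.8, -0.4, -6.1]
opening: 0.568
grasp_force: 86.4
```

Run:
```python
from h import *
st();avg(12)
```

```text
{'clock': 28.0, 'eef_pos': [531.087, -411.001, 208.519], 'tcp_rot': [-3.141, -0.001, -0.099], 'contact_force': [-2.765, -0.396, -6.105], 'wrist_torque': [-0.207, 1.967, -0.044], 'opening': 0.568, 'grasp_force': 86.423, 'qpos': [-0.661, 0.445, 1.548, 0.001, 1.149, 1.008]}
28.6 [-0.036 -0.115 -5.422 -0.006  0.007 -0.012] [1.76  0.534 0.691 0.176 1.453 0.031]
```

Emit:
drive_tool(
  plan=[
    {"x": 0,"y": 0,"z": 0,"ax": 0,"ay": -1.2,"az": 0,"hand": 35},
    {"x": 0,"y": 0,"z": 0,"ax": 0,"ay": -2.4,"az": 0,"hand": 35},
    {"x": 0,"y": 0,"z": 0,"ax": 0,"ay": -3,"az": 0,"hand": 35},
    {"x": 0,"y": 0,"z": 0,"ax": 0,"ay": -3,"az": 0,"hand": 35},
    {"x": 0,"y": 0,"z": 0,"ax": 0,"ay": -3,"az": 0,"hand": 35},
    {"x": 0,"y": 0,"z": 0,"ax": 0,"ay": -3,"az": 0,"hand": 35},
  ],
)

```text
clock: 29.2
eef_pos: [531.0, -411.4, 209.0]
tcp_rot: [3.142, 0.313, -0.099]
contact_force: [1.8, 0.1, -7.2]
opening: 0.569
grasp_force: 86.3
```

Emit:
drive_tool(
  plan=[
    {"x": 0,"y": 0,"z": 0,"ax": 0,"ay": 1.2,"az": 0,"hand": 35},
    {"x": 0,"y": 0,"z": 0,"ax": 0,"ay": 2.4,"az": 0,"hand": 35},
    {"x": 0,"y": 0,"z": 0,"ax": 0,"ay": 3,"az": 0,"hand": 35},
    {"x": 0,"y": 0,"z": 0,"ax": 0,"ay": 3,"az": 0,"hand": 35},
    {"x": 0,"y": 0,"z": 0,"ax": 0,"ay": 3,"az": 0,"hand": 35},
    {"x": 0,"y": 0,"z": 0,"ax": 0,"ay": 3,"az": 0,"hand": 35},
  ],
)

```text
clock: 29.8
eef_pos: [531.6, -411.4, 209.1]
tcp_rot: [3.141, 0.001, -0.099]
contact_force: [2.8, 1.1, -5.0]
opening: 0.569
grasp_force: 86.4
```

Run:
```python
from h import *
st();avg(12)
```

```text
{'clock': 29.8, 'eef_pos': [531.569, -411.436, 209.052], 'tcp_rot': [3.141, 0.001, -0.099], 'contact_force': [2.796, 1.057, -4.971], 'wrist_torque': [0.195, -1.998, 0.044], 'opening': 0.569, 'grasp_force': 86.409, 'qpos': [-0.661, 0.446, 1.545, -0.001, 1.151, 1.009]}
30.4 [-3.000e-03 -6.900e-02 -5.697e+00 -4.000e-03  8.000e-03 -1.200e-02] [1.968 0.639 0.782 0.172 1.44  0.032]
```

Add to h.py:
```python
from scipy.optimize import least_squares
def fit(n=14):
    L=[]
    for i in range(n):
        imaging.grab_frame('top');s=monitor.sense();L.append(np.r_[s['clock'],s['wrist_torque'][1],s['contact_force'][2]])
    L=np.array(L);t=L[:,0]-L[0,0];y=L[:,1];best=None
    for f in(1.4,1.8,2.2,2.6):
        o=least_squares(lambda p:p[0]+p[1]*np.cos(6.283*p[3]*t)+p[2]*np.sin(6.283*p[3]*t)-y,[0,1,1,f])
        if best is None or o.cost<best.cost:best=o
    print('tilt',round(s['tcp_rot'][1],3),'My',best.x.round(3),'rms',round((2*best.cost/n)**.5,3),'Fz',L[:,2].mean().round(2),'clock',s['clock'])
```

```text
(no output)
```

Emit:
drive_tool(
  plan=[
    {"x": 0,"y": 0,"z": 0,"ax": 0,"ay": 0.8,"az": 0,"hand": 35},
    {"x": 0,"y": 0,"z": 0,"ax": 0,"ay": 0.8,"az": 0,"hand": 35},
    {"x": 0,"y": 0,"z": 0,"ax": 0,"ay": 0.8,"az": 0,"hand": 35},
    {"x": 0,"y": 0,"z": 0,"ax": 0,"ay": 0.8,"az": 0,"hand": 35},
    {"x": 0,"y": 0,"z": 0,"ax": 0,"ay": 0.8,"az": 0,"hand": 35},
    {"x": 0,"y": 0,"z": 0,"ax": 0,"ay": 0.8,"az": 0,"hand": 35},
  ],
)

```text
clock: 31.0
eef_pos: [531.6, -411.2, 208.7]
tcp_rot: [-3.142, -0.083, -0.099]
contact_force: [2.3, 0.6, -4.6]
opening: 0.566
grasp_force: 86.4
```

```bash
python3 -c "
from h import *
fit()"
```

```text
tilt -0.084 My [ 1.780336e+03 -1.779540e+03 -5.779600e+01  1.600000e-02] rms 1.375 Fz -5.79 clock 31.7
```

Emit:
drive_tool(
  plan=[
    {"x": 0,"y": 0,"z": 0,"ax": 0,"ay": 1.1,"az": 0,"hand": 35},
    {"x": 0,"y": 0,"z": 0,"ax": 0,"ay": 2.2,"az": 0,"hand": 35},
    {"x": 0,"y": 0,"z": 0,"ax": 0,"ay": 2.2,"az": 0,"hand": 35},
    {"x": 0,"y": 0,"z": 0,"ax": 0,"ay": 2.2,"az": 0,"hand": 35},
  ],
)

```text
clock: 32.1
eef_pos: [530.7, -411.5, 209.0]
tcp_rot: [-3.141, -0.312, -0.1]
contact_force: [0.4, -0.5, -5.4]
opening: 0.567
grasp_force: 85.3
```

```bash
python3 -c "
from h import *
fit()"
```

```text
tilt -0.314 My [ 0.348  0.936 -0.207  4.968] rms 0.022 Fz -5.82 clock 32.8
```

Emit:
drive_tool(
  plan=[
    {"x": 0,"y": 0,"z": 0,"ax": 0,"ay": -1.3,"az": 0,"hand": 35},
    {"x": 0,"y": 0,"z": 0,"ax": 0,"ay": -2.6,"az": 0,"hand": 35},
    {"x": 0,"y": 0,"z": 0,"ax": 0,"ay": -3.8,"az": 0,"hand": 35},
    {"x": 0,"y": 0,"z": 0,"ax": 0,"ay": -3.8,"az": 0,"hand": 35},
    {"x": 0,"y": 0,"z": 0,"ax": 0,"ay": -3.8,"az": 0,"hand": 35},
    {"x": 0,"y": 0,"z": 0,"ax": 0,"ay": -3.8,"az": 0,"hand": 35},
    {"x": 0,"y": 0,"z": 0,"ax": 0,"ay": -3.8,"az": 0,"hand": 35},
    {"x": 0,"y": 0,"z": 0,"ax": 0,"ay": -3.8,"az": 0,"hand": 35},
  ],
)

```text
clock: 33.6
eef_pos: [530.7, -411.5, 209.2]
tcp_rot: [3.141, 0.083, -0.1]
contact_force: [-1.8, -0.9, -6.5]
opening: 0.57
grasp_force: 86.4
```

```bash
python3 -c "
from h import *
fit()"
```

```text
tilt 0.084 My [-0.153 -0.395  0.07   3.098] rms 1.351 Fz -5.53 clock 34.3
```

Emit:
drive_tool(
  plan=[
    {"x": 0,"y": 0,"z": 0,"ax": 0,"ay": 1.2,"az": 0,"hand": 35},
    {"x": 0,"y": 0,"z": 0,"ax": 0,"ay": 2.5,"az": 0,"hand": 35},
    {"x": 0,"y": 0,"z": 0,"ax": 0,"ay": 3.8,"az": 0,"hand": 35},
    {"x": 0,"y": 0,"z": 0,"ax": 0,"ay": 5.1,"az": 0,"hand": 35},
    {"x": 0,"y": 0,"z": 0,"ax": 0,"ay": 6.4,"az": 0,"hand": 35},
    {"x": 0,"y": 0,"z": 0,"ax": 0,"ay": 7.6,"az": 0,"hand": 35},
    {"x": 0,"y": 0,"z": 0,"ax": 0,"ay": 8.3,"az": 0,"hand": 35},
    {"x": 0,"y": 0,"z": 0,"ax": 0,"ay": 8.3,"az": 0,"hand": 35},
  ],
)

```text
clock: 35.1
eef_pos: [530.5, -411.3, 208.5]
tcp_rot: [3.14, -0.787, -0.099]
contact_force: [-2.4, 0.5, -6.7]
opening: 0.567
grasp_force: 85.3
```

Emit:
drive_tool(
  plan=[
    {"x": 0,"y": 0,"z": 0,"ax": 0,"ay": 0,"az": 0,"hand": 35},
    {"x": 0,"y": 0,"z": 0,"ax": 0,"ay": 0,"az": 0,"hand": 35},
    {"x": 0,"y": 0,"z": 0,"ax": 0,"ay": 0,"az": 0,"hand": 35},
  ],
)

```text
clock: 35.4
eef_pos: [532.0, -411.5, 209.4]
tcp_rot: [3.141, -0.785, -0.097]
contact_force: [-0.0, -0.2, -5.3]
opening: 0.568
grasp_force: 85.9
```

```bash
sed -i 's/(1.4,1.8,2.2,2.6)/np.arange(.8,9.6,.4)/; s/    print(.tilt/    print(y.round(2).tolist(),y.mean().round(3))\n&/' h.py; python3 -c "
from h import *
fit(16)"
```

```text
Traceback (most recent call last):
  File "h.py", line 34
    for f innp.arange(.8,9.6,.4):
          ^^^^
SyntaxError: invalid syntax
```

```bash
sed -i 's/innp/in np/' h.py; python3 -c "
from h import *
fit(16)"
```

```text
[1.17, 0.74, 1.09, 0.75, 0.98, 0.86, 0.87, 1.0, 0.78, 1.12, 0.68, 1.12, 0.71, 1.0, 0.95, 0.86] 0.917
tilt -0.785 My [ 0.914  0.2   -0.07   8.874] rms 0.031 Fz -5.61 clock 36.2
```

The moment at 45° is 0.914 Nm. A jar with the ball predicts 0.904 and an empty one 0.80, and the weight of 5.6 N is over the 4.9 N an empty jar can have. Jar 2 holds the ball, so I'm levelling it.

Emit:
drive_tool(
  plan=[
    {"x": 0,"y": 0,"z": 0,"ax": 0,"ay": -1.2,"az": 0,"hand": 35},
    {"x": 0,"y": 0,"z": 0,"ax": 0,"ay": -2.4,"az": 0,"hand": 35},
    {"x": 0,"y": 0,"z": 0,"ax": 0,"ay": -3.6,"az": 0,"hand": 35},
    {"x": 0,"y": 0,"z": 0,"ax": 0,"ay": -4.8,"az": 0,"hand": 35},
    {"x": 0,"y": 0,"z": 0,"ax": 0,"ay": -6,"az": 0,"hand": 35},
    {"x": 0,"y": 0,"z": 0,"ax": 0,"ay": -7,"az": 0,"hand": 35},
    {"x": 0,"y": 0,"z": 0,"ax": 0,"ay": -7.5,"az": 0,"hand": 35},
    {"x": 0,"y": 0,"z": 0,"ax": 0,"ay": -7.5,"az": 0,"hand": 35},
  ],
)

```text
clock: 37.0
eef_pos: [534.0, -410.9, 208.6]
tcp_rot: [-3.141, 0.001, -0.097]
contact_force: [0.7, -0.2, -5.4]
opening: 0.566
grasp_force: 86.4
```

Emit:
drive_tool(
  plan=[
    {"x": 0,"y": 0,"z": 0,"ax": 0,"ay": 0,"az": 0,"hand": 35},
    {"x": 0,"y": 0,"z": 0,"ax": 0,"ay": 0,"az": 0,"hand": 35},
    {"x": 0,"y": 0,"z": 0,"ax": 0,"ay": 0,"az": 0,"hand": 35},
    {"x": 0,"y": 0,"z": 0,"ax": 0,"ay": 0,"az": 0,"hand": 35},
    {"x": 0,"y": 0,"z": 0,"ax": 0,"ay": 0,"az": 0,"hand": 35},
    {"x": 0,"y": 0,"z": 0,"ax": 0,"ay": 0,"az": 0,"hand": 35},
  ],
)

```text
clock: 37.6
eef_pos: [531.1, -411.4, 209.0]
tcp_rot: [3.142, -0.0, -0.099]
contact_force: [-2.0, 0.2, -6.4]
opening: 0.566
grasp_force: 86.4
```

Run:
```python
from h import *
st()
f=lambda c,b:cv2.resize(imaging.grab_frame(c)[b[1]:b[3],b[0]:b[2],::-1],(400,440),interpolation=2)
cv2.imwrite('pics/f.png',np.hstack([f('top',(220,110,470,300)),f('side',(265,150,420,340))]))
```

```text
{'clock': 37.6, 'eef_pos': [531.092, -411.405, 208.974], 'tcp_rot': [3.142, -0.0, -0.099], 'contact_force': [-1.952, 0.171, -6.398], 'wrist_torque': [-0.188, 1.634, -0.008], 'opening': 0.566, 'grasp_force': 86.407, 'qpos': [-0.661, 0.445, 1.547, 0.0, 1.15, 1.009]}
```

View pics/f.png

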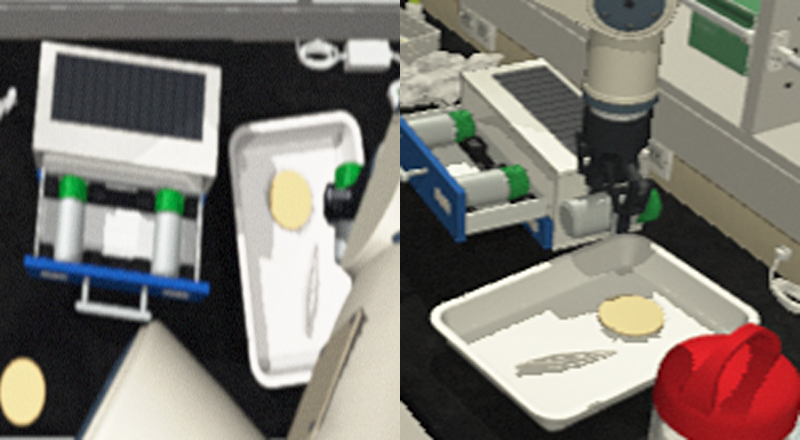

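The drawer is out with two jars lying in it, and the held jar is level over the untouched tray. The arm has a small vibration, though, so I'll try to quieten it before handing in.

Emit:
drive_tool(
  plan=[
    {"x": 0,"y": 0,"z": 0,"ax": 0,"ay": 0,"az": 0,"hand": 35},
    {"x": 0,"y": 0,"z": 0,"ax": 0,"ay": 0,"az": 0,"hand": 35},
    {"x": 0,"y": 0,"z": 0,"ax": 0,"ay": 0,"az": 0,"hand": 35},
    {"x": 0,"y": 0,"z": 0,"ax": 0,"ay": 0,"az": 0,"hand": 35},
  ],
  grip_force=120,
)

```text
clock: 38.1
eef_pos: [531.4, -411.2, 208.7]
tcp_rot: [-3.142, 0.0, -0.099]
contact_force: [-4.9, -0.6, -6.2]
opening: 0.561
grasp_force: 133.6
```

```bash
cat >> h.py <<'E'
def vib(n=10):
    L=[]
    for i in range(n):
        imaging.grab_frame('top');s=monitor.sense();L.append(np.r_[s['qvel'],s['wrist_torque'],s['eef_pos']])
    L=np.array(L);print('qvel std',L[:,:6].std(0).round(4),'M',L[:,6:9].std(0).round(2),'p',L[:,9:].std(0).round(3),L[:,9:].mean(0).round(1),'grip',s['grasp_force'],s['clock'])
E
python3 -c "
from h import *
vib()"
```

```text
qvel std [0.0067 0.005  0.0099 0.1213 0.1281 0.0096] M [0.15 2.66 0.1 ] p [0.038 0.014 0.02 ] [ 531.4 -411.2  208.8] grip 133.51052914474167 38.6
```

Emit:
drive_tool(
  plan=[
    {"x": 0,"y": 0,"z": -0.3,"ax": 0,"ay": 0,"az": 0,"hand": 35},
    {"x": 0,"y": 0,"z": -0.8,"ax": 0,"ay": 0,"az": 0,"hand": 35},
    {"x": 0,"y": 0,"z": -1.2,"ax": 0,"ay": 0,"az": 0,"hand": 35},
    {"x": 0,"y": 0,"z": -1.4,"ax": 0,"ay": 0,"az": 0,"hand": 35},
    {"x": 0,"y": 0,"z": -1.4,"ax": 0,"ay": 0,"az": 0,"hand": 35},
    {"x": 0,"y": 0,"z": -1.4,"ax": 0,"ay": 0,"az": 0,"hand": 35},
    {"x": 0,"y": 0,"z": -1.4,"ax": 0,"ay": 0,"az": 0,"hand": 35},
  ],
  grip_force=40,
)

```text
clock: 39.3
eef_pos: [530.8, -410.8, 277.5]
tcp_rot: [-3.14, 0.002, -0.099]
contact_force: [-2.5, -0.3, -7.7]
opening: 0.558
grasp_force: 134.0
```

```bash
python3 -c "
from h import *
vib()"
```

```text
qvel std [0.0075 0.005  0.0095 0.1201 0.1295 0.0103] M [0.14 2.7  0.09] p [0.18  0.14  0.438] [ 531.1 -411.1  278.1] grip 133.51672301871986 39.8
```

More grip makes the vibration worse, and the fingers won't relax while closed on the jar. I'll lay the jar back in its own cradle, regrip it gently and return.

Emit:
drive_tool(
  plan=[
    {"x": -0.02,"y": -0.25,"z": 0,"ax": 0,"ay": 0,"az": 0,"hand": 35},
    {"x": -0.06,"y": -0.8,"z": 0,"ax": 0,"ay": 0,"az": 0,"hand": 35},
    {"x": -0.1,"y": -1.5,"z": 0,"ax": 0,"ay": 0,"az": 0,"hand": 35},
    {"x": -0.15,"y": -2.2,"z": 0,"ax": 0,"ay": 0,"az": 0,"hand": 35},
    {"x": -0.2,"y": -2.9,"z": 0.1,"ax": 0,"ay": 0,"az": 0,"hand": 35},
    {"x": -0.25,"y": -3.6,"z": 0.2,"ax": 0,"ay": 0,"az": 0,"hand": 35},
    {"x": -0.3,"y": -4.3,"z": 0.3,"ax": 0,"ay": 0,"az": 0,"hand": 35},
    {"x": -0.35,"y": -5,"z": 0.4,"ax": 0,"ay": 0,"az": 0,"hand": 35},
  ],
)

```text
clock: 40.6
eef_pos: [538.4, -158.8, 258.9]
tcp_rot: [-3.141, -0.001, -0.099]
contact_force: [1.4, 0.4, -5.7]
opening: 0.558
grasp_force: 134.0
```

Emit:
drive_tool(
  plan=[
    {"x": -0.05,"y": -0.7,"z": 0.1,"ax": 0,"ay": 0,"az": 0,"hand": 35},
    {"x": -0.1,"y": -1.3,"z": 0.2,"ax": 0,"ay": 0,"az": 0,"hand": 35},
    {"x": -0.14,"y": -1.8,"z": 0.4,"ax": 0,"ay": 0,"az": 0,"hand": 35},
    {"x": -0.16,"y": -2.1,"z": 0.5,"ax": 0,"ay": 0,"az": 0,"hand": 35},
    {"x": -0.17,"y": -2.25,"z": 0.5,"ax": 0,"ay": 0,"az": 0,"hand": 35},
    {"x": -0.17,"y": -2.25,"z": 0.5,"ax": 0,"ay": 0,"az": 0,"hand": 35},
    {"x": -0.17,"y": -2.25,"z": 0.5,"ax": 0,"ay": 0,"az": 0,"hand": 35},
  ],
)

```text
clock: 41.3
eef_pos: [541.6, -48.7, 234.3]
tcp_rot: [3.141, -0.001, -0.099]
contact_force: [4.7, -0.6, -4.6]
opening: 0.559
grasp_force: 134.0
```

```bash
python3 -c "
from h import *
st();to([541.3,-47.9,74.1],-.099)"
```

```text
{'clock': 41.3, 'eef_pos': [541.599, -48.677, 234.262], 'tcp_rot': [3.141, -0.001, -0.099], 'contact_force': [4.685, -0.626, -4.625], 'wrist_torque': [0.205, -3.882, 0.103], 'opening': 0.559, 'grasp_force': 133.954, 'qpos': [-0.092, 0.224, 1.805, -0.001, 1.112, 1.578]}
shift [-0.01  -0.017  3.203] turn [ 0.005 -0.008  0.001]
```

Emit:
drive_tool(
  plan=[
    {"x": 0,"y": 0,"z": 0.6,"ax": 0,"ay": 0,"az": 0,"hand": 35},
    {"x": 0,"y": 0,"z": 1.3,"ax": 0,"ay": 0,"az": 0,"hand": 35},
    {"x": 0,"y": 0,"z": 1.9,"ax": 0,"ay": 0,"az": 0,"hand": 35},
    {"x": 0,"y": 0,"z": 2.4,"ax": 0,"ay": 0,"az": 0,"hand": 35},
    {"x": 0,"y": 0,"z": 2.8,"ax": 0,"ay": 0,"az": 0,"hand": 35},
    {"x": 0,"y": 0,"z": 3.05,"ax": 0,"ay": 0,"az": 0,"hand": 35},
    {"x": 0,"y": 0,"z": 3.18,"ax": 0,"ay": 0,"az": 0,"hand": 35},
    {"x": 0,"y": 0,"z": 3.2,"ax": 0,"ay": 0,"az": 0,"hand": 35},
  ],
)

```text
clock: 42.1
eef_pos: [542.0, -48.5, 74.0]
tcp_rot: [3.142, -0.001, -0.099]
contact_force: [4.2, -0.9, -3.1]
opening: 0.56
grasp_force: 134.9
```

Emit:
drive_tool(
  plan=[
    {"x": 0,"y": 0,"z": 0,"ax": 0,"ay": 0,"az": 0,"hand": 35},
    {"x": 0,"y": 0,"z": 0,"ax": 0,"ay": 0,"az": 0,"hand": 62},
    {"x": 0,"y": 0,"z": 0,"ax": 0,"ay": 0,"az": 0,"hand": 62},
    {"x": 0,"y": 0,"z": 0,"ax": 0,"ay": 0,"az": 0,"hand": 62},
    {"x": 0,"y": 0,"z": 0,"ax": 0,"ay": 0,"az": 0,"hand": 62},
  ],
  grip_force=30,
)

```text
clock: 42.6
eef_pos: [541.7, -48.0, 74.3]
tcp_rot: [3.142, -0.001, -0.099]
contact_force: [-0.3, 0.0, -0.3]
opening: 0.727
grasp_force: 0.0
```

Emit:
drive_tool(
  plan=[
    {"x": 0,"y": 0,"z": 0,"ax": 0,"ay": 0,"az": 0,"hand": 40},
    {"x": 0,"y": 0,"z": 0,"ax": 0,"ay": 0,"az": 0,"hand": 40},
    {"x": 0,"y": 0,"z": 0,"ax": 0,"ay": 0,"az": 0,"hand": 40},
    {"x": 0,"y": 0,"z": 0,"ax": 0,"ay": 0,"az": 0,"hand": 40},
    {"x": 0,"y": 0,"z": 0,"ax": 0,"ay": 0,"az": 0,"hand": 40},
    {"x": 0,"y": 0,"z": 0,"ax": 0,"ay": 0,"az": 0,"hand": 40},
  ],
  grip_force=30,
)

```text
clock: 43.2
eef_pos: [541.6, -48.0, 74.2]
tcp_rot: [-3.142, -0.001, -0.099]
contact_force: [-0.4, -0.4, 5.3]
opening: 0.579
grasp_force: 31.1
```

Emit:
drive_tool(
  plan=[
    {"x": 0,"y": 0,"z": -0.1,"ax": 0,"ay": 0,"az": 0,"hand": 40},
    {"x": 0,"y": 0,"z": -0.5,"ax": 0,"ay": 0,"az": 0,"hand": 40},
    {"x": 0,"y": 0,"z": -1.1,"ax": 0,"ay": 0,"az": 0,"hand": 40},
    {"x": 0,"y": 0,"z": -1.7,"ax": 0,"ay": 0,"az": 0,"hand": 40},
    {"x": 0,"y": 0,"z": -2.3,"ax": 0,"ay": 0,"az": 0,"hand": 40},
    {"x": 0,"y": 0,"z": -2.8,"ax": 0,"ay": 0,"az": 0,"hand": 40},
    {"x": 0,"y": 0,"z": -3.2,"ax": 0,"ay": 0,"az": 0,"hand": 40},
    {"x": 0,"y": 0,"z": -3.2,"ax": 0,"ay": 0,"az": 0,"hand": 40},
  ],
)

```text
clock: 44.0
eef_pos: [542.3, -48.1, 236.0]
tcp_rot: [-3.142, -0.004, -0.099]
contact_force: [0.9, 0.4, -6.0]
opening: 0.576
grasp_force: 33.4
```

```bash
python3 -c "
from h import *
vib();st()"
```

```text
qvel std [0.0006 0.0117 0.0138 0.0012 0.0051 0.0006] M [0.03 0.04 0.04] p [0.398 0.047 0.623] [540.6 -47.9 232.7] grip 33.415357552003115 44.5
{'clock': 44.5, 'eef_pos': [541.028, -47.947, 233.173], 'tcp_rot': [3.142, 0.001, -0.099], 'contact_force': [0.342, -0.002, -5.332], 'wrist_torque': [-0.015, 0.029, 0.081], 'opening': 0.582, 'grasp_force': 33.415, 'qpos': [-0.091, 0.225, 1.806, -0.0, 1.112, 1.579]}
```

The vibration is gone at 33 N. I'll move to the tray slowly, with a gentle rock there to confirm with the readings now clean.

Emit:
drive_tool(
  plan=[
    {"x": 0.02,"y": 0.25,"z": 0,"ax": 0,"ay": 0,"az": 0,"hand": 40},
    {"x": 0.06,"y": 0.8,"z": 0,"ax": 0,"ay": 0,"az": 0,"hand": 40},
    {"x": 0.1,"y": 1.4,"z": 0,"ax": 0,"ay": 0,"az": 0,"hand": 40},
    {"x": 0.15,"y": 2.1,"z": 0,"ax": 0,"ay": 0,"az": 0,"hand": 40},
    {"x": 0.2,"y": 2.8,"z": 0,"ax": 0,"ay": 0,"az": 0,"hand": 40},
    {"x": 0.25,"y": 3.5,"z": 0,"ax": 0,"ay": 0,"az": 0,"hand": 40},
    {"x": 0.3,"y": 4.2,"z": 0,"ax": 0,"ay": 0,"az": 0,"hand": 40},
    {"x": 0.35,"y": 4.9,"z": 0,"ax": 0,"ay": 0,"az": 0,"hand": 40},
  ],
)

```text
clock: 45.3
eef_pos: [534.0, -295.7, 233.7]
tcp_rot: [3.141, 0.0, -0.099]
contact_force: [1.1, 0.1, -4.9]
opening: 0.579
grasp_force: 33.4
```

Emit:
drive_tool(
  plan=[
    {"x": 0.05,"y": 0.7,"z": 0.1,"ax": 0,"ay": 0,"az": 0,"hand": 40},
    {"x": 0.1,"y": 1.3,"z": 0.2,"ax": 0,"ay": 0,"az": 0,"hand": 40},
    {"x": 0.14,"y": 1.8,"z": 0.3,"ax": 0,"ay": 0,"az": 0,"hand": 40},
    {"x": 0.16,"y": 2.1,"z": 0.4,"ax": 0,"ay": 0,"az": 0,"hand": 40},
    {"x": 0.17,"y": 2.3,"z": 0.5,"ax": 0,"ay": 0,"az": 0,"hand": 40},
    {"x": 0.17,"y": 2.35,"z": 0.5,"ax": 0,"ay": 0,"az": 0,"hand": 40},
  ],
)

```text
clock: 45.9
eef_pos: [530.7, -411.6, 207.6]
tcp_rot: [-3.141, 0.001, -0.1]
contact_force: [0.2, 0.7, -5.1]
opening: 0.58
grasp_force: 33.4
```

Emit:
drive_tool(
  plan=[
    {"x": 0,"y": 0,"z": 0,"ax": 0,"ay": 0.8,"az": 0,"hand": 40},
    {"x": 0,"y": 0,"z": 0,"ax": 0,"ay": 1.6,"az": 0,"hand": 40},
    {"x": 0,"y": 0,"z": 0,"ax": 0,"ay": 2,"az": 0,"hand": 40},
    {"x": 0,"y": 0,"z": 0,"ax": 0,"ay": 2,"az": 0,"hand": 40},
    {"x": 0,"y": 0,"z": 0,"ax": 0,"ay": 2,"az": 0,"hand": 40},
    {"x": 0,"y": 0,"z": 0,"ax": 0,"ay": 2,"az": 0,"hand": 40},
    {"x": 0,"y": 0,"z": 0,"ax": 0,"ay": 1,"az": 0,"hand": 40},
    {"x": 0,"y": 0,"z": 0,"ax": 0,"ay": 0.3,"az": 0,"hand": 40},
  ],
)

```text
clock: 46.7
eef_pos: [531.9, -411.5, 209.5]
tcp_rot: [3.14, -0.028, -0.099]
contact_force: [0.1, -0.6, -5.4]
opening: 0.578
grasp_force: 33.4
```

```bash
python3 -c "
from h import *
avg(4);avg(6)"
```

```text
Traceback (most recent call last):
  File "h.py", line 26, in avg
    imaging.grab_frame('top');s=monitor.sense();L.append(np.r_[s['contact_force'],s['wrist_torque']])
    ~~~~~~~~~~~~~~~~~~^^^^^^^
ValueError: 200 camera calls are used up
```

Emit:
drive_tool(
  plan=[
    {"x": 0,"y": 0,"z": 0,"ax": 0,"ay": -0.8,"az": 0,"hand": 40},
    {"x": 0,"y": 0,"z": 0,"ax": 0,"ay": -1.6,"az": 0,"hand": 40},
    {"x": 0,"y": 0,"z": 0,"ax": 0,"ay": -2.3,"az": 0,"hand": 40},
    {"x": 0,"y": 0,"z": 0,"ax": 0,"ay": -2.3,"az": 0,"hand": 40},
    {"x": 0,"y": 0,"z": 0,"ax": 0,"ay": -2.3,"az": 0,"hand": 40},
    {"x": 0,"y": 0,"z": 0,"ax": 0,"ay": -2.3,"az": 0,"hand": 40},
    {"x": 0,"y": 0,"z": 0,"ax": 0,"ay": -1.3,"az": 0,"hand": 40},
    {"x": 0,"y": 0,"z": 0,"ax": 0,"ay": -0.6,"az": 0,"hand": 40},
  ],
)

```text
clock: 47.6
eef_pos: [531.0, -411.3, 209.1]
tcp_rot: [3.141, 0.027, -0.099]
contact_force: [-1.2, 0.0, -5.8]
opening: 0.578
grasp_force: 33.6
```

```bash
python3 -c "
from h import *
avg(4);avg(6);vib(4);st()"
```

```text
Traceback (most recent call last):
  File "h.py", line 26, in avg
    imaging.grab_frame('top');s=monitor.sense();L.append(np.r_[s['contact_force'],s['wrist_torque']])
    ~~~~~~~~~~~~~~~~~~^^^^^^^
ValueError: 200 camera calls are used up
```

Emit:
drive_tool(
  plan=[
    {"x": 0,"y": 0,"z": 0,"ax": 0,"ay": 0,"az": 0,"hand": 40},
    {"x": 0,"y": 0,"z": 0,"ax": 0,"ay": 0,"az": 0,"hand": 40},
    {"x": 0,"y": 0,"z": 0,"ax": 0,"ay": 0,"az": 0,"hand": 40},
    {"x": 0,"y": 0,"z": 0,"ax": 0,"ay": 0,"az": 0,"hand": 40},
    {"x": 0,"y": 0,"z": 0,"ax": 0,"ay": 0,"az": 0,"hand": 40},
    {"x": 0,"y": 0,"z": 0,"ax": 0,"ay": 0,"az": 0,"hand": 40},
  ],
)

```text
clock: 48.2
eef_pos: [531.7, -411.1, 208.5]
tcp_rot: [-3.141, 0.032, -0.098]
contact_force: [0.9, 0.6, -5.7]
opening: 0.578
grasp_force: 33.6
```

```bash
python3 -c "
from h import *
st()"
```

```text
{'clock': 48.2, 'eef_pos': [531.661, -411.136, 208.471], 'tcp_rot': [-3.141, 0.032, -0.098], 'contact_force': [0.913, 0.597, -5.683], 'wrist_torque': [-0.027, -0.019, -0.015], 'opening': 0.578, 'grasp_force': 33.559, 'qpos': [-0.652, 0.46, 1.524, -0.018, 1.185, 1.024]}
```

Emit:
drive_tool(
  plan=[
    {"x": 0,"y": 0,"z": 0,"ax": 0,"ay": 0.8,"az": 0,"hand": 40},
    {"x": 0,"y": 0,"z": 0,"ax": 0,"ay": 1.6,"az": 0,"hand": 40},
    {"x": 0,"y": 0,"z": 0,"ax": 0,"ay": 2.3,"az": 0,"hand": 40},
    {"x": 0,"y": 0,"z": 0,"ax": 0,"ay": 2.3,"az": 0,"hand": 40},
    {"x": 0,"y": 0,"z": 0,"ax": 0,"ay": 2.3,"az": 0,"hand": 40},
    {"x": 0,"y": 0,"z": 0,"ax": 0,"ay": 2.3,"az": 0,"hand": 40},
    {"x": 0,"y": 0,"z": 0,"ax": 0,"ay": 1.3,"az": 0,"hand": 40},
    {"x": 0,"y": 0,"z": 0,"ax": 0,"ay": 0.6,"az": 0,"hand": 40},
  ],
)

```text
clock: 49.0
eef_pos: [532.0, -411.8, 209.4]
tcp_rot: [3.14, -0.028, -0.1]
contact_force: [1.2, 0.3, -6.7]
opening: 0.575
grasp_force: 33.7
```

Emit:
drive_tool(
  plan=[
    {"x": 0,"y": 0,"z": 0,"ax": 0,"ay": 0,"az": 0,"hand": 40},
    {"x": 0,"y": 0,"z": 0,"ax": 0,"ay": 0,"az": 0,"hand": 40},
    {"x": 0,"y": 0,"z": 0,"ax": 0,"ay": 0,"az": 0,"hand": 40},
    {"x": 0,"y": 0,"z": 0,"ax": 0,"ay": 0,"az": 0,"hand": 40},
    {"x": 0,"y": 0,"z": 0,"ax": 0,"ay": 0,"az": 0,"hand": 40},
    {"x": 0,"y": 0,"z": 0,"ax": 0,"ay": 0,"az": 0,"hand": 40},
  ],
)

```text
clock: 49.6
eef_pos: [531.0, -411.4, 209.0]
tcp_rot: [3.141, -0.032, -0.099]
contact_force: [0.9, 0.2, -5.5]
opening: 0.577
grasp_force: 33.7
```

```bash
python3 -c "
from h import *
st()"
```

```text
{'clock': 49.6, 'eef_pos': [531.046, -411.389, 209.014], 'tcp_rot': [3.141, -0.032, -0.099], 'contact_force': [0.883, 0.202, -5.479], 'wrist_torque': [0.032, -0.034, -0.022], 'opening': 0.577, 'grasp_force': 33.726, 'qpos': [-0.67, 0.431, 1.569, 0.019, 1.115, 0.992]}
```

```bash
python3 -c "
from h import *
print(np.round(monitor.sense()['qvel'],4));print(r.sign_off())"
```

```text
[ 0.0018  0.0024 -0.0032 -0.0011  0.0016  0.0017]
the job is handed in; nothing more can be done
None
```

I handed the job in with the middle jar held level and still about 230 mm above the tray's middle, the drawer out at its stop and the other two jars in their cradles. The judge's result was not shown. I picked it on weight (about 0.57 kg, over the 0.5 kg an empty jar can weigh) and its 45° moment; the level rocking readings were too noisy to settle it, the left jar showed no shift when rocked, and I never lifted the right one.

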